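# Turn the double-ended mandrel end for end in its stand and lock it

### The arm

A 6-joint arm with a two-finger parallel gripper is mounted at the origin on a cart in front of the work surface, level with it; the furniture and walls round the work are solid. World frame = base frame: x ahead of the robot, y to its left, z up, the work surface at z = 0. Lengths are in m, angles in rad, forces in N, time in s.
With the tool pointing down it reaches from about 0.25 to 0.775 m from the base axis. Payload 4 kg.
Tool frame: the origin (TCP) lies midway between the tips of the shut fingers; the grasp point (between the pads) lies 19 mm behind it; z points along the fingers, y is the direction in which the jaws open and shut (so a half turn about z gives the same grasp; the last joint's range is limited). The gripper opens to 94 mm and grips with 3 to 60 N. Pads are 16 mm wide; open, the fingers measure 119 mm over their backs; the gripper's body (75 mm by 177 mm) begins 78 mm behind the grasp point.
Start: joints at [0.568, 0.087, 1.371, -0, 1.684, -0.103], TCP at [0.431, 0.342, 0.206] pointing down, gripper open.
Joint ranges: [-3.1, 3.1], [-0.76, 2.03], [0.27, 2.55], [-1.08, 4.22], [0.17, 2.65], [-2.57, 2.57]. Speed limits (rad/s): [2.79, 2.79, 3.14, 3.14, 3.14, 3.14].

### API

Orientations are given as [roll, pitch, yaw] about the fixed x, y, z axes, in that order (R = Rz(yaw) Ry(pitch) Rx(roll)).
In Python, from bench import robot gives the robot as it stands.
- The arm moves only by the tool servo_tool, never from a script. Its argument "rows" is a list of rows, each a list of 2 entries, a list of its own where there are three numbers: the shift along the tool's x, y, z normalised to -1 to 1, where 1 is 0.08 m, then the turn about the tool's z normalised to -1 to 1, where 1 is pi/2 rad. A call has 1 to 12 rows; each row is the pose to reach, as a shift and turn from the pose commanded when the call began, along the tool's axes at that moment; what a row does not reach only later rows make up. A row lasts 1/12 s, in which the tool goes at most 41.7 mm and 7.16 degrees, less where a joint would pass 70% of its speed; a pose out of reach is approached as far as the arm can. A call with a number of a shift or a turn outside -1 to 1 is refused whole. A call with a gripper value outside its range is refused whole. "grip" is the closure, from -1 (fully open) to 1 (shut), set as the call begins (left out, the last holds). The fingers move at their own pace and stop on an object; the grip force is fixed at half the most. Time passes only in rows, so rows that repeat a pose let the fingers close. It gives the time, the measured TCP pose, the force and the opening at its end, in the units of the state.
- robot.get_obs(): the state, without advancing time (a new reading comes with each control period).
- robot.snapshot(name): name is "side" or "top"; returns a dict with "pixels" (384x512x3 uint8, red, green, blue), "camera_matrix" (3x3 intrinsics, pixels), "world_from_camera" (4x4, takes a point from camera to world coordinates). Camera axes: x right, y down, z forward; pixel columns grow to the right and rows downward; lengths in m; the calibration is good to about 2 mm. A picture is of the moment at which its call begins. There is no depth.
- robot.close_job(): hands the job in, once; it reports no verdict.
The state is a dict: "time": time; "joint_positions": joint angles; "qvel": joint speeds; "joint_torque": joint torques, N m; "tool_pos": TCP position; "ee_rot": TCP orientation; "wrist_force": force on the tool from outside, world axes, zero at the start; "wrist_torque": the same for the moment, N m; "width": finger opening in m.
Only numpy, scipy, OpenCV 4.12 (cv2) and the standard library are available. Lean on these libraries where they do the work, as an engineer would, in place of code of your own. Each camera call takes 0.05 s, during which the arm holds its last target.

### The job

The double-ended forming mandrel stands in its bench stand with the tapered end up, but the next job needs the stepped end. Lift it out, turn it end for end and seat it fully home in the square socket with the stepped end up, then swing the keeper bar (red ball) over the mandrel's flange right up to its stop so that the mandrel is held down. Leave the other tools on the bench where they lie.

Things in the scene. Friction and masses are not known exactly. Their poses are not given: they have to be found in the camera images.
- mandrel: loose steel mandrel, 158 mm long, about 0.35 kg. Origin: middle of its dark square flange (46 x 46 mm, 12 mm thick). z runs along it, +z to the tapered end, -z to the stepped end; x, y square to the flange's sides. Each side of the flange has a square shank 20 x 20 mm, 32 mm long (|z| 6 to 38), sides parallel to the flange's: grip there; either shank fits the socket
- taper_tip (a point): centre of the tip of the tapered end, on the axis 79 mm from the flange middle; the round taper goes from 20 mm across at the shank (z = 38 mm) down to 10 mm at the tip
- step_tip (a point): centre of the tip of the stepped end, on the axis 79 mm from the flange middle; three round steps of 18, 14 and 10 mm across (z = -38 to -79 mm). Laid on the board or bench, the mandrel rests on a side of the flange, axis about 23 mm above it, level or dipping a little (to 0.25 rad) to one end
- stand: heavy grey cast stand, fixed, with a ground steel top 90 mm above the board it stands on. Origin: on the board under the socket axis; z up. Foot 150 x 128 x 12 mm (x, y, z), column and top 94 x 82 mm, all centred 5 mm to +x and 4 mm to +y of the socket axis. A thin stop pin rises 19 mm above the top at x -29, y 9.5 mm. Its yaw varies
- board: flat, fixed wooden work board, 350 x 360 mm (x, y) and 40 mm thick, lying square on the bench; origin at the middle of its underside, on the bench top. The stand is on it, and its free part is the place to lay the mandrel down; stray scraps seen on it may be ignored
- socket (a point): centre of the mouth of the square socket, in the top face; axes as the stand's. Hole 23 x 23 mm, sides along the stand's x and y, slightly chamfered, deeper than the mandrel reaches. Home, the mandrel's flange lies flat on the top, its middle 6 mm and its upper tip 85 mm above this point, its sides parallel to the stand's
- keeper (a joint): angle of the keeper bar about its vertical pivot: 0 = shut against the stop pin, over one edge of the flange, parallel to the stand's x; positive = swung aside, up to 2.6 rad (from above it shuts anticlockwise). It stays where left; about 1 N at the ball moves it. Its underside is 14 mm above the stand's top: it clears the 12 mm flange only when that is home
- keeper_knob (a point): centre of the red ball (20 mm across) at the free end of the keeper bar, 80 mm from the pivot axis and 60 mm above the stand's top, on an upright steel stem 10 mm thick (21 to 51 mm above the top). Shut, it is at x -44, y 20 mm in the stand's frame
- keeper_pivot (a point): point on the keeper's vertical pivot axis at the height of the bar; in the stand's frame at x 36, y 20 mm. The point's -x points along the bar to the ball
- brass_hammer: hammer with a small brass head and wooden handle, 42 x 200 x 20 mm, along its own y (head at -y); a bystander, origin at the middle of its underside
- flat_pliers: flat-nose pliers with red handles, 45 x 138 x 12 mm, along its own y; a bystander, origin at the middle of its underside
- ring_clamp: wooden ring clamp, a spindle-shaped block with a band, 30 x 126 x 22 mm, along its own y; a bystander, origin at the middle of its underside
- file_0: hand file with a wooden handle, 14 x 180 x 14 mm, along its own y; a bystander, origin at the middle of its underside
- file_1: hand file with a brown handle, 16 x 195 x 16 mm, along its own y; a bystander, origin at the middle of its underside
- marker_0: black marker pen, 13 x 136 x 13 mm, along its own y; a bystander, origin at the middle of its underside
- stone_tray: shallow round dark tray of stones, 70 mm across, 8 mm high; a bystander, origin at the middle of its underside
- brass_oiler: small round brass oiler pot with a lid, 31 mm across, 34 mm high; a bystander, origin at the middle of its underside

How it is judged:
On the way, in this order (a step that is already met when the one before it is completed fails the run):
1. the mandrel has been lifted clear out of the stand (z of mandrel in the frame of socket above 0.075 m), for 0.1 s.
2. the mandrel is seated fully home, stepped end up, with the keeper still aside (z of step_tip in the frame of socket above 0.081 m and z of mandrel in the frame of socket between 0.002 and 0.0085 m and horizontal distance between mandrel and socket below 0.003 m and angle between the z axis of mandrel and the z axis of stand, either way round below 0.05 rad and value of joint keeper above 0.5 rad), for 0.2 s.
At the end, for the whole second after the job is handed in: the mandrel stands in the socket with the stepped end up, fully home (flange middle 2 to 8.5 mm above the socket mouth, within 3 mm of its axis, upright within 0.05 rad) and at rest, and the keeper bar is shut over the flange (less than 0.12 rad from its stop) (z of step_tip in the frame of socket above 0.081 m and z of mandrel in the frame of socket between 0.002 and 0.0085 m and horizontal distance between mandrel and socket below 0.003 m and angle between the z axis of mandrel and the z axis of stand, either way round below 0.05 rad and linear speed of mandrel below 0.02 m/s and angular speed of mandrel below 0.2 rad/s and value of joint keeper below 0.12 rad); the robot touches nothing.
It fails at once if one of the other tools or trays on the bench is shifted more than 25 mm (distance of any of brass_hammer, flat_pliers, ring_clamp, file_0, file_1, marker_0, stone_tray, brass_oiler from where it was at the start of the episode above 0.025 m).
It also fails if it takes over 67 s, if anything falls off the work surface, if the arm or the gripper's body presses on something with over 40 N, if the wrist force passes 120 N, or if a joint passes its speed limit or range.

## Working session

There is one attempt and no reset: what is moved stays moved. The work goes in short steps, Python scripts to look and compute and a tool call to move; the robot and the scene stay as the last step left them, time stands still between calls to the robot, and variables do not carry over. Pictures are saved under pics/ and viewed, and the job is handed in when it is done.

Besides the shell and the picture viewer there is one more tool, called after "Emit:" by a JSON object that holds its "fn" and its "kwargs". servo_tool: Moves the arm, as the interface text tells. Its arguments: {"type":"object","properties":{"rows":{"type":"array"},"grip":{"type":"number"}},"required":["rows"]}

```bash
ls; mkdir -p pics; python3 - <<'E'
from bench import robot
import cv2
for n in("top","side"):
    s=robot.snapshot(n); cv2.imwrite(f"pics/{n}0.png",s["pixels"][:,:,::-1]); print(s["camera_matrix"],s["world_from_camera"])
print(robot.get_obs())
E
```

```text
pics
[[497.62630316   0.         256.2307981 ]
 [  0.         497.62630316 189.07604642]
 [  0.           0.           1.        ]] [[-0.01805312 -0.9974606   0.0688944   0.51514733]
 [-0.99981776  0.01843766  0.00494973  0.14308631]
 [-0.00620741 -0.06879249 -0.99761168  1.45999862]
 [ 0.          0.          0.          1.        ]]
[[463.06742131   0.         248.19787262]
 [  0.         463.06742131 180.17113019]
 [  0.           0.           1.        ]] [[-0.83569649 -0.22065144  0.50291582  0.07420698]
 [-0.54890417  0.36520776 -0.75188264  0.93539965]
 [-0.01776477 -0.90439827 -0.42631934  0.60565445]
 [ 0.          0.          0.          1.        ]]
{'time': 0.1, 'joint_positions': array([ 5.67925970e-01,  8.78849617e-02,  1.37209982e+00, -2.11025475e-05,
        1.68357831e+00, -1.03091284e-01]), 'qvel': array([-0.00097197, -0.00147843, -0.00217623,  0.0007758 ,  0.00094213,
       -0.00049021]), 'joint_torque': array([ 1.80457366e-03, -3.41257167e+01, -3.03300333e+01,  7.19040097e-02,
        3.04804835e-02, -8.15339672e-05]), 'tool_pos': array([0.43034436, 0.34171061, 0.20442077]), 'ee_rot': array([-3.13963052e+00, -1.81913549e-04,  2.24181105e+00]), 'wrist_force': array([-0.7480587 ,  0.03338992,  0.54323778]), 'wrist_torque': array([ 0.01490922, -0.01484194,  0.01046324]), 'width': 0.09445388993111745}
```

View pics/top0.png

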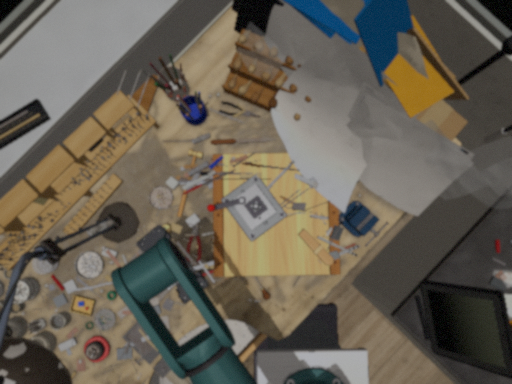

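View pics/side0.png

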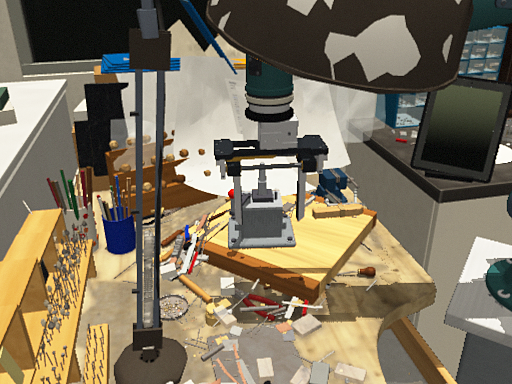

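```bash
python3 - <<'E'
import cv2
a=cv2.imread("pics/top0.png"); cv2.imwrite("pics/topz.png",cv2.resize(a[140:290,170:370],None,fx=4,fy=4,interpolation=cv2.INTER_CUBIC))
a=cv2.imread("pics/side0.png"); cv2.imwrite("pics/sidez.png",cv2.resize(a[130:270,190:380],None,fx=4,fy=4,interpolation=cv2.INTER_CUBIC))
E
```

```text
(no output)
```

View pics/topz.png

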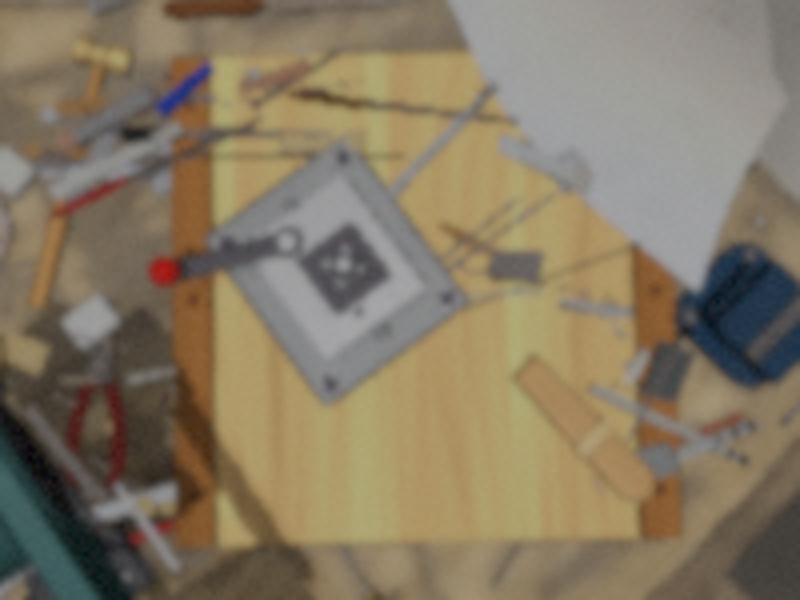

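View pics/sidez.png

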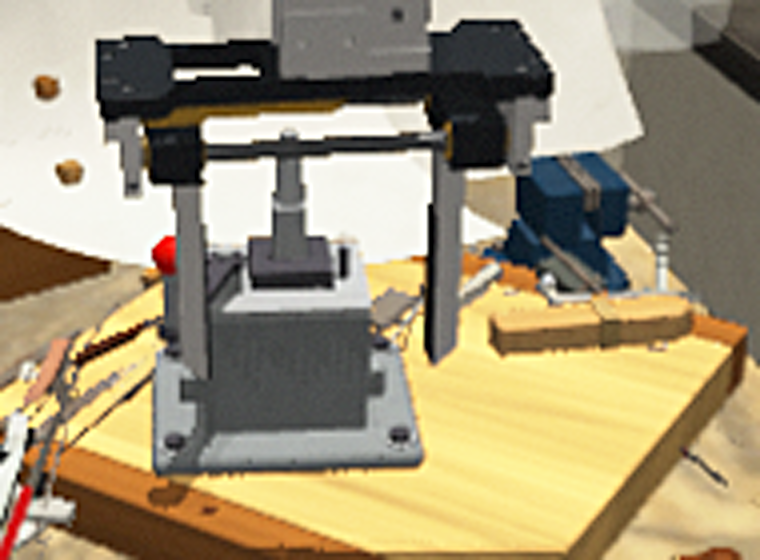

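```bash
cat > h.py <<'E'
import numpy as np,cv2
from bench import robot
def snap(n,f=None):
    s=robot.snapshot(n)
    if f: cv2.imwrite(f"pics/{f}.png",s["pixels"][:,:,::-1])
    return s
def ray(s,uv):
    M=s["world_from_camera"];d=M[:3,:3]@np.linalg.inv(s["camera_matrix"])@np.array([uv[0],uv[1],1.]);return M[:3,3],d
def onz(s,uv,z):
    o,d=ray(s,uv);return o+d*(z-o[2])/d[2]
def proj(s,p):
    M=np.linalg.inv(s["world_from_camera"]);c=M[:3,:3]@np.asarray(p)+M[:3,3];u=s["camera_matrix"]@c;return u[:2]/u[2]
def tri(s1,a,s2,b):
    o1,d1=ray(s1,a);o2,d2=ray(s2,b);A=np.stack([d1,-d2],1);t=np.linalg.lstsq(A,o2-o1,rcond=None)[0]
    p,q=o1+d1*t[0],o2+d2*t[1];return (p+q)/2,np.linalg.norm(p-q)
def crop(im,x0,x1,y0,y1,k,f):
    cv2.imwrite(f"pics/{f}.png",cv2.resize(im[y0:y1,x0:x1,::-1],None,fx=k,fy=k,interpolation=cv2.INTER_CUBIC))
E
python3 - <<'E'
from h import *
s=snap("top");im=s["pixels"];t=snap("side")
hsv=cv2.cvtColor(im,cv2.COLOR_RGB2HSV)
# stand foot+top: low saturation region
m=((hsv[...,1]<60)&(hsv[...,2]>40)).astype(np.uint8)*255
w=np.zeros_like(m);w[172:245,220:290]=255;m&=w
m=cv2.morphologyEx(m,cv2.MORPH_OPEN,np.ones((5,5)))
c=max(cv2.findContours(m,0,1)[0],key=cv2.contourArea)
r=cv2.minAreaRect(c);print("foot",r);b=cv2.boxPoints(r)
P=[onz(s,q,.052) for q in b];print(np.round(P,4),[round(np.linalg.norm(P[i]-P[i-1]),4) for i in range(4)])
# bright top
for nm,mm,z in(("top",((hsv[...,1]<40)&(hsv[...,2]>165)),.13),("flange",(hsv[...,2]<105),.142)):
    m2=mm.astype(np.uint8)*255;w=np.zeros_like(m2);w[185:232,242:278]=255;m2&=w
    cs=sorted(cv2.findContours(m2,0,1)[0],key=cv2.contourArea)[-1:]
    for c in cs:
        r=cv2.minAreaRect(c);b=cv2.boxPoints(r);P=[onz(s,q,z) for q in b];print(nm,r,[round(np.linalg.norm(P[i]-P[i-1]),4) for i in range(4)],np.mean(P,0), [round(float(np.arctan2(*(P[i]-P[i-1])[1::-1])),3) for i in range(4)])
uv=[]
for q in(s,t):
    h=cv2.cvtColor(q["pixels"],cv2.COLOR_RGB2HSV);m=(((h[...,0]<6)|(h[...,0]>174))&(h[...,1]>180)&(h[...,2]>120)).astype(np.uint8)
    n,l,st,ce=cv2.connectedComponentsWithStats(m);print([(st[i].tolist(),ce[i].round(1).tolist()) for i in range(1,n) if st[i][4]>12])
crop(im,215,300,170,245,9,"st")
E
```

```text
foot ((253.46908569335938, 207.14352416992188), (53.02439498901367, 48.725120544433594), 52.76516342163086)
[[0.5812 0.2589 0.052 ]
 [0.663  0.1475 0.052 ]
 [0.5415 0.059  0.052 ]
 [0.4606 0.17   0.052 ]] [np.float64(0.1498), np.float64(0.1382), np.float64(0.1503), np.float64(0.1374)]
top ((255.9412078857422, 221.26473999023438), (2.425356388092041, 4.6081767082214355), 75.96376037597656) [np.float64(0.0065), np.float64(0.0123), np.float64(0.0065), np.float64(0.0123)] [0.52096759 0.15201094 0.13      ] [0.228, -1.344, -2.914, 1.797]
flange ((255.62001037597656, 206.66001892089844), (15.800000190734863, 15.800000190734863), 53.13010025024414) [np.float64(0.0418), np.float64(0.0419), np.float64(0.0419), np.float64(0.0418)] [0.55954646 0.1520875  0.142     ] [0.626, -0.945, -2.517, 2.196]
[([208, 205, 6, 6, 32], [210.5, 207.5])]
[([396, 138, 11, 3, 15], [400.7, 139.4]), ([228, 189, 6, 8, 34], [231.0, 192.3]), ([188, 251, 10, 23, 56], [192.6, 262.4]), ([253, 295, 9, 4, 18], [257.1, 296.8]), ([304, 299, 4, 5, 13], [305.7, 301.5]), ([302, 307, 5, 8, 24], [304.1, 310.0])]
```

View pics/st.png

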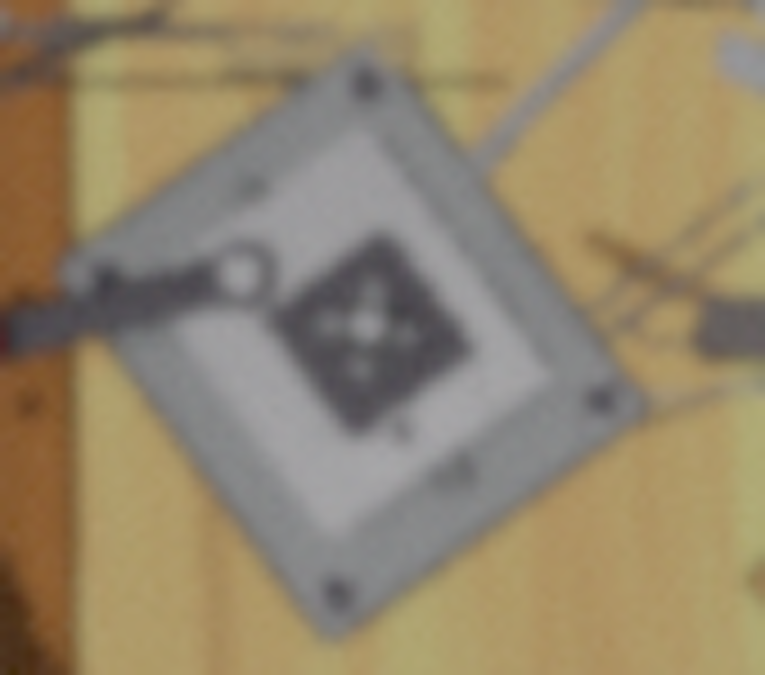

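```bash
cat > m.py <<'E'
from h import *
s=snap("top");t=snap("side")
Z=lambda X,Y:((X+.5)/9-.5+215,(Y+.5)/9-.5+170)
def quad(c,z,n):
    P=np.array([onz(s,Z(*q),z) for q in c]) # top,right,bottom,left
    e=lambda a,b:(np.round(np.linalg.norm(P[b]-P[a])*1e3,1),round(float(np.arctan2(*(P[b]-P[a])[1::-1])),3))
    print(n,P.mean(0).round(4),"x edges",e(1,0),e(2,3),"y edges",e(0,3),e(1,2))
quad([(372,48),(648,405),(330,640),(62,270)],.052,"foot")
quad([(380,232),(472,352),(357,437),(272,315)],.142,"flange")
quad([(362,130),(550,380),(338,535),(155,285)],.13,"top")
print("ball",tri(s,(210.5,207.5),t,(231,192.3)), onz(s,(210.5,207.5),.19))
print("pivot",onz(s,Z(242,273),.155),"pin",onz(s,Z(402,428),.149))
print("bolts",[onz(s,Z(*q),.054).round(4) for q in((367,85),(600,400),(338,593),(105,277))])
E
python3 m.py
```

```text
foot [0.5607 0.158  0.052 ] x edges (np.float64(142.1), 0.638) (np.float64(143.4), 0.612) y edges (np.float64(120.2), 2.176) (np.float64(123.9), 2.187)
flange [0.5595 0.1519 0.142 ] x edges (np.float64(44.5), 0.635) (np.float64(43.7), 0.591) y edges (np.float64(40.1), 2.208) (np.float64(42.0), 2.188)
top [0.5606 0.1576 0.13  ] x edges (np.float64(93.0), 0.625) (np.float64(91.9), 0.616) y edges (np.float64(76.9), 2.197) (np.float64(77.8), 2.183)
ball (array([0.55966807, 0.26813122, 0.19091049]), np.float64(0.004409614079083077)) [0.55786709 0.26697932 0.19      ]
pivot [0.57753762 0.18888725 0.155     ] pin [0.53162945 0.14305773 0.149     ]
bolts [array([0.6409, 0.1521, 0.054 ]), array([0.5405, 0.0808, 0.054 ]), array([0.4817, 0.164 , 0.054 ]), array([0.5819, 0.2355, 0.054 ])]
```

```bash
cat >> h.py <<'E'
S=np.array([.5592,.1519,.13]);Y=.618
def st(x,y,z):  # stand frame (mm, z above top) -> world
    c,s_=np.cos(Y),np.sin(Y);return S+np.array([x*c-y*s_,x*s_+y*c,z])/1e3
def to(p,yaw=None):
    o=robot.get_obs();tp=o["tool_pos"];w=o["ee_rot"][2];d=np.asarray(p)-tp
    v=np.array([d[0]*np.cos(w)+d[1]*np.sin(w),d[0]*np.sin(w)-d[1]*np.cos(w),-d[2]])/.08
    tn=0 if yaw is None else -(np.arctan2(np.sin(yaw-w),np.cos(yaw-w)))/(np.pi/2)
    print("t",round(o["time"],2),"shift",v.round(3),"turn",round(tn,3),"pos",tp.round(4),"yaw",w.round(3),"F",o["wrist_force"].round(1),"w",round(o["width"],4))
E
python3 -c "
from h import *
to(st(0,0,105),Y)"
```

```text
t 0.3 shift [-2.859 -0.218 -0.374] turn 1.034 pos [0.4306 0.3419 0.2051] yaw 2.242 F [0.2 0.4 0.4] w 0.0939
```

Emit:
{"fn": "servo_tool", "kwargs": {"rows": [[[-0.2,0,-0.4],0.05],[[-0.6,-0.05,-0.4],0.13],[[-1,-0.07,-0.4],0.21],[[-1,-0.07,-0.4],0.29]], "grip": -1}}

```text
time: 0.63
tool_pos: [0.4789, 0.272, 0.2379]
ee_rot: [3.139, 0.003, 1.777]
wrist_force: [-0.6, 0.4, -0.1]
width: 0.094
```

```bash
python3 -c "
from h import *
to(st(0,0,105),Y)"
```

```text
t 0.63 shift [-1.675  0.675  0.037] turn 0.738 pos [0.4789 0.272  0.2379] yaw 1.777 F [-0.6  0.4 -0.1] w 0.094
```

Emit:
{"fn": "servo_tool", "kwargs": {"rows": [[[-0.4,0.15,0],0.08],[[-0.8,0.3,0],0.16],[[-1,0.5,0],0.24],[[-1,0.6,0],0.32],[[-1,0.67,0],0.4],[[-1,0.67,0],0.48],[[-1,0.67,0],0.56],[[-1,0.67,0],0.64],[[-1,0.67,0],0.738],[[-1,0.67,0],0.738]]}}

```text
time: 1.47
tool_pos: [0.5457, 0.2092, 0.2373]
ee_rot: [-3.141, 0.0, 0.624]
wrist_force: [-0.1, 0.5, -0.5]
width: 0.0937
```

```bash
python3 -c "
from h import *
to(st(0,0,105),Y)"
```

```text
t 1.47 shift [-0.282  0.68   0.029] turn 0.004 pos [0.5457 0.2092 0.2373] yaw 0.624 F [-0.1  0.5 -0.5] w 0.0937
```

Emit:
{"fn": "servo_tool", "kwargs": {"rows": [[[-0.14,0.34,0],0],[[-0.28,0.68,0],0.004],[[-0.28,0.68,0.3],0.004],[[-0.28,0.68,0.6],0.004],[[-0.28,0.68,0.6],0.004]]}}

```text
time: 1.88
tool_pos: [0.557, 0.151, 0.1838]
ee_rot: [-3.137, 0.009, 0.622]
wrist_force: [-0.6, -0.3, -1.7]
width: 0.094
```

```bash
python3 -c "
from h import *
to(st(0,0,16),Y);s=snap('side','s1');t=snap('top');crop(s['pixels'],190,380,100,270,4,'s1');crop(t['pixels'],200,320,160,250,6,'t1')"
```

```text
t 1.88 shift [0.029 0.007 0.473] turn 0.002 pos [0.557  0.151  0.1838] yaw 0.622 F [-0.6 -0.3 -1.7] w 0.094
```

View pics/s1.png

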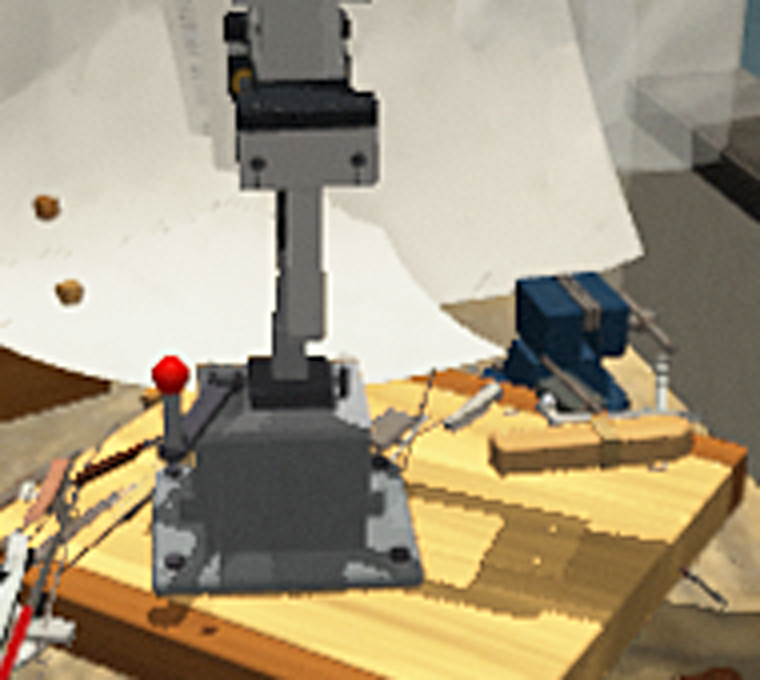

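View pics/t1.png

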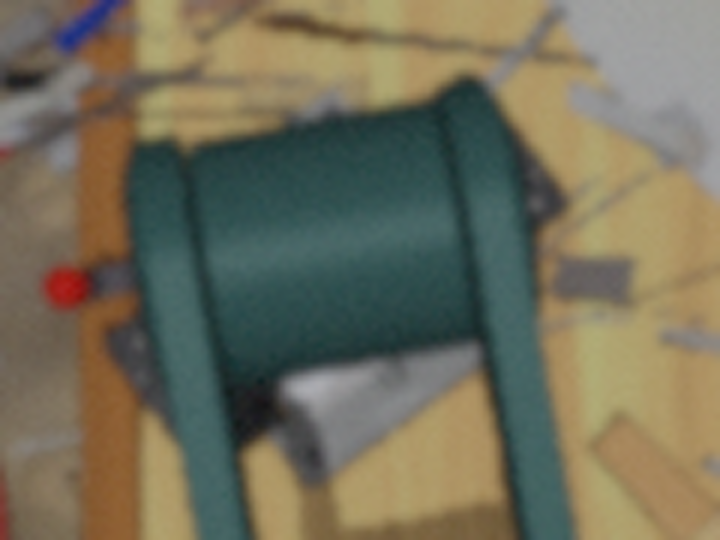

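Emit:
{"fn": "servo_tool", "kwargs": {"rows": [[[0.03,0,0.25],0],[[0.03,0,0.46],0],[[0.03,0,0.46],0],[[0.03,0,0.46],0]]}}

```text
time: 2.32
tool_pos: [0.5617, 0.1539, 0.1536]
ee_rot: [3.141, -0.0, 0.623]
wrist_force: [-0.4, -0.3, 0.8]
width: 0.0938
```

Emit:
{"fn": "servo_tool", "kwargs": {"rows": [[[0,0,0],0],[[0,0,0],0],[[0,0,0],0],[[0,0,0],0],[[0,0,0],0],[[0,0,0],0]], "grip": 1}}

```text
time: 2.82
tool_pos: [0.5617, 0.1535, 0.153]
ee_rot: [3.141, -0.0, 0.623]
wrist_force: [0.5, 0.2, 0.3]
width: 0.0574
```

Emit:
{"fn": "servo_tool", "kwargs": {"rows": [[[-0.035,0,0.08],0],[[-0.035,0,0.08],0],[[-0.035,0,0.08],0],[[-0.035,0,0.08],0],[[-0.035,0,0.08],0],[[-0.035,0,0.08],0],[[-0.035,0,0.08],0]]}}

```text
time: 3.4
tool_pos: [0.5593, 0.1519, 0.1464]
ee_rot: [3.142, -0.0, 0.623]
wrist_force: [-0.2, 0.9, -0.3]
width: 0.0198
```

Emit:
{"fn": "servo_tool", "kwargs": {"rows": [[[0,0,0],0],[[0,0,0],0]]}}

```text
time: 3.57
tool_pos: [0.5593, 0.1519, 0.1464]
ee_rot: [3.142, -0.0, 0.623]
wrist_force: [0.1, 2.0, -0.2]
width: 0.0198
```

Emit:
{"fn": "servo_tool", "kwargs": {"rows": [[[0,0,-0.2],0],[[0,0,-0.5],0],[[0,0,-0.8],0],[[0,0,-1],0],[[0,0,-1],0]]}}

```text
time: 3.98
tool_pos: [0.561, 0.1522, 0.2303]
ee_rot: [3.138, -0.006, 0.623]
wrist_force: [0.5, -0.1, -1.8]
width: 0.0197
```

Emit:
{"fn": "servo_tool", "kwargs": {"rows": [[[0,0,-0.35],0],[[0,0,-0.35],0],[[0,0,-0.35],0]]}}

```text
time: 4.23
tool_pos: [0.5597, 0.152, 0.2542]
ee_rot: [3.141, -0.001, 0.623]
wrist_force: [0.6, -0.4, -3.9]
width: 0.0194
```

```bash
python3 -c "
from h import *
s=snap('side','s2');t=snap('top','t2');crop(s['pixels'],190,380,60,270,3.5,'s2')
Z=lambda X,Y,z:onz(t,((X+.5)/4-.5+170,(Y+.5)/4-.5+140),z).round(3)
print('board edge near',Z(300,540,.04),'foot corner',Z(330,402,.052),'clamp',Z(520,370,.05),Z(645,500,.05),'cand',Z(500,470,.04),Z(420,475,.04),'right brown',Z(640,500,.04),'left',Z(215,500,.04))
to(st(0,0,100))"
```

```text
board edge near [0.371 0.187 0.04 ] foot corner [0.469 0.164 0.052] clamp [0.489 0.03  0.05 ] [ 0.396 -0.056  0.05 ] cand [0.418 0.045 0.04 ] [0.416 0.102 0.04 ] right brown [ 0.395 -0.054  0.04 ] left [0.401 0.247 0.04 ]
t 4.33 shift [0.006 0.002 0.276] turn 0 pos [0.5587 0.1518 0.2521] yaw 0.623 F [-0.9 -0.7 -3.8] w 0.0197
```

View pics/s2.png

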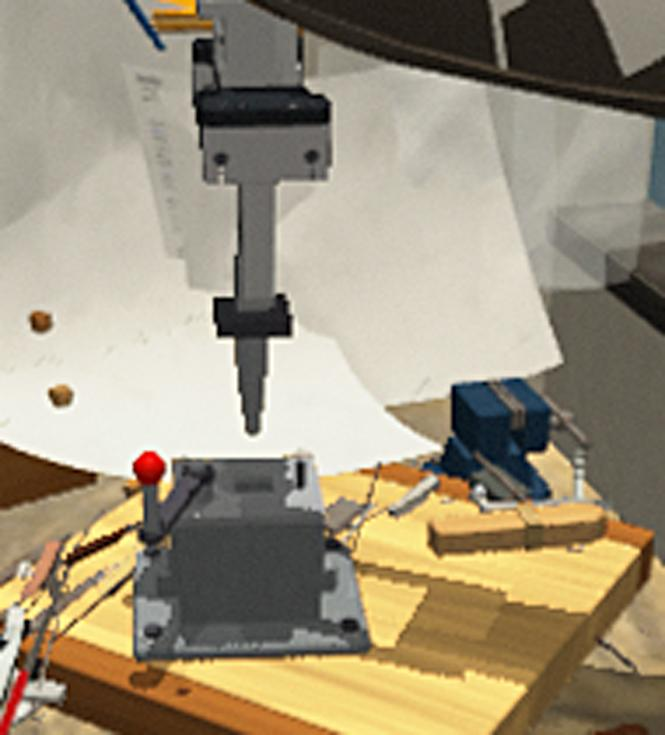

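Emit:
{"fn": "servo_tool", "kwargs": {"rows": [[[-0.2,0,-0.02],-0.04],[[-0.6,0.05,-0.02],-0.1],[[-1,0.1,-0.02],-0.18],[[-1,0.1,-0.02],-0.25]]}}

```text
time: 4.67
tool_pos: [0.4945, 0.0958, 0.2535]
ee_rot: [-3.137, 0.006, 1.019]
wrist_force: [-0.2, 0.3, -3.6]
width: 0.0202
```

```bash
python3 -c "
from h import *
to([.41,.03,.16],np.pi/2)"
```

```text
t 4.67 shift [-1.255 -0.468  1.169] turn -0.351 pos [0.4945 0.0958 0.2535] yaw 1.019 F [-0.2  0.3 -3.6] w 0.0202
```

Emit:
{"fn": "servo_tool", "kwargs": {"rows": [[[-0.5,-0.2,0.2],-0.08],[[-1,-0.47,0.5],-0.16],[[-1,-0.47,0.8],-0.24],[[-1,-0.47,0.8],-0.31],[[-1,-0.47,0.8],-0.35],[[-1,-0.47,0.8],-0.35]]}}

```text
time: 5.17
tool_pos: [0.4229, 0.0504, 0.1889]
ee_rot: [-3.137, -0.0, 1.566]
wrist_force: [-0.1, 0.2, -2.9]
width: 0.0198
```

```bash
python3 -c "
from h import *
to([.41,.03,.14],np.pi/2)"
```

```text
t 5.17 shift [-0.255 -0.16   0.612] turn -0.003 pos [0.4229 0.0504 0.1889] yaw 1.566 F [-0.1  0.2 -2.9] w 0.0198
```

Emit:
{"fn": "servo_tool", "kwargs": {"rows": [[[-0.25,-0.15,0.3],0],[[-0.25,-0.16,0.6],0],[[-0.25,-0.16,0.66],0],[[-0.25,-0.16,0.66],0]]}}

```text
time: 5.5
tool_pos: [0.4103, 0.0309, 0.1367]
ee_rot: [-3.137, -0.001, 1.564]
wrist_force: [0.4, -0.0, -3.5]
width: 0.0197
```

Emit:
{"fn": "servo_tool", "kwargs": {"rows": [[[0,0,0.06],0],[[0,0,0.06],0],[[0,0,0.06],0]]}}

```text
time: 5.75
tool_pos: [0.4129, 0.0309, 0.1354]
ee_rot: [3.14, -0.0, 1.565]
wrist_force: [-0.3, 0.5, -3.0]
width: 0.0194
```

Emit:
{"fn": "servo_tool", "kwargs": {"rows": [[[0,0,0.05],0],[[0,0,0.09],0],[[0,0,0.09],0],[[0,0,0.09],0]]}}

```text
time: 6.08
tool_pos: [0.4131, 0.0307, 0.1293]
ee_rot: [3.138, 0.0, 1.565]
wrist_force: [-1.2, -1.2, 5.6]
width: 0.0199
```

Emit:
{"fn": "servo_tool", "kwargs": {"rows": [[[0.06,0,0.01],0],[[0.12,0,0.02],0],[[0.18,0,0.03],0],[[0.236,0,0.035],0],[[0.35,0,0.06],0],[[0.468,0,0.09],0],[[0.58,0,0.13],0],[[0.686,0,0.18],0],[[0.686,0,0.18],0]]}}

```text
time: 6.83
tool_pos: [0.4135, 0.0874, 0.1147]
ee_rot: [3.138, -0.002, 1.567]
wrist_force: [-1.8, 2.9, 5.4]
width: 0.0198
```

```bash
python3 -c "
from h import *
to([.41,.03,.14],np.pi/2)
s=snap('side','s2');crop(s['pixels'],190,420,60,300,3,'s3')"
```

```text
t 6.83 shift [-0.717 -0.041 -0.316] turn -0.003 pos [0.4135 0.0874 0.1147] yaw 1.567 F [-1.8  2.9  5.4] w 0.0198
```

View pics/s3.png

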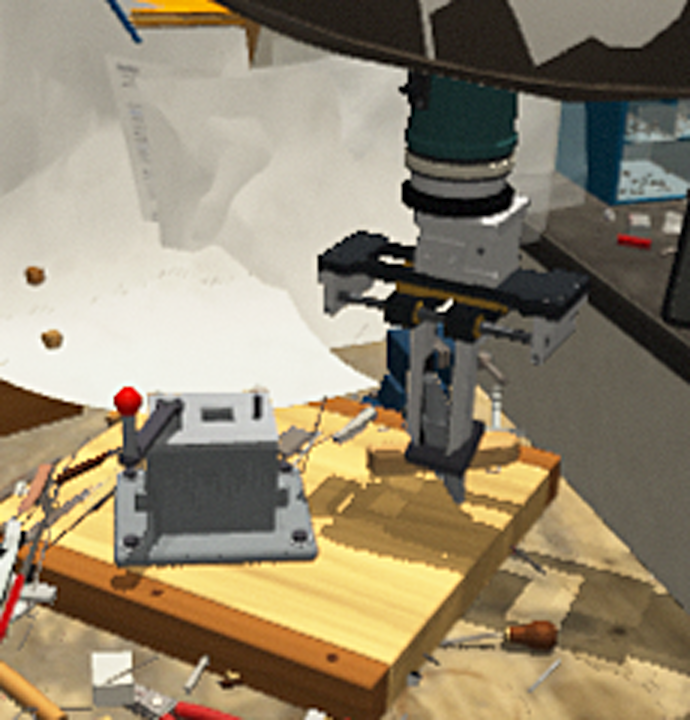

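Emit:
{"fn": "servo_tool", "kwargs": {"rows": [[[0.1,0,0.06],0],[[0.2,0,0.126],0],[[0.29,0,0.2],0],[[0.374,0,0.286],0],[[0.45,0,0.375],0],[[0.52,0,0.474],0],[[0.58,0,0.57],0],[[0.63,0,0.67],0],[[0.66,0,0.75],0],[[0.68,0,0.8],0],[[0.68,0,0.8],0]]}}

```text
time: 7.8
tool_pos: [0.4119, 0.1398, 0.0477]
ee_rot: [-3.14, 0.001, 1.565]
wrist_force: [0.6, 1.3, 0.4]
width: 0.0198
```

```bash
python3 -c "
from h import *
to([.41,.03,.0445],np.pi/2)
s=snap('side','s2');crop(s['pixels'],190,420,60,300,3,'s4')"
```

```text
t 7.8 shift [-1.372 -0.016  0.04 ] turn -0.004 pos [0.4119 0.1398 0.0477] yaw 1.565 F [0.6 1.3 0.4] w 0.0198
```

View pics/s4.png

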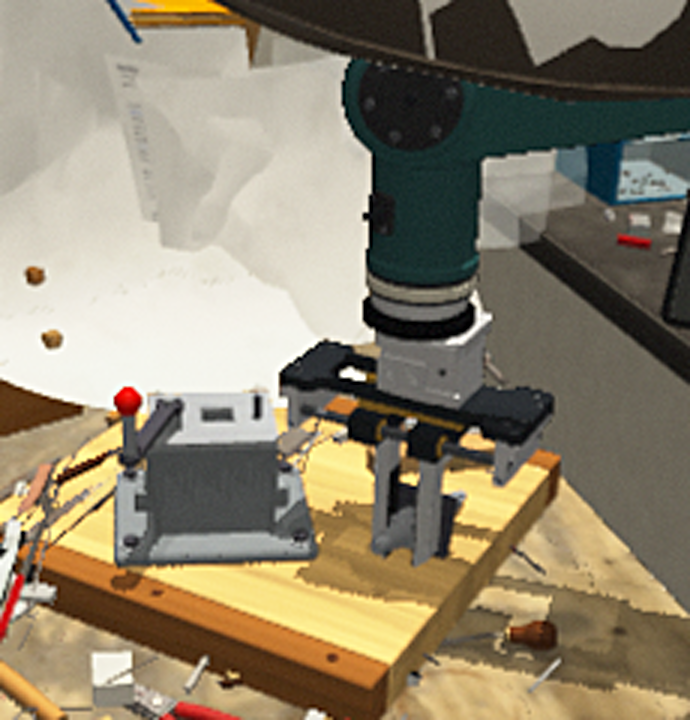

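Emit:
{"fn": "servo_tool", "kwargs": {"rows": [[[0,0,0.04],0],[[0,0,0.045],0],[[0,0,0.045],0]]}}

```text
time: 8.1
tool_pos: [0.4121, 0.1407, 0.0461]
ee_rot: [-3.141, -0.002, 1.564]
wrist_force: [-3.3, 4.0, 9.6]
width: 0.0198
```

Emit:
{"fn": "servo_tool", "kwargs": {"rows": [[[0,0,0],0],[[0,0,0],0],[[0,0,0],0],[[0,0,0],0],[[0,0,0],0],[[0,0,0],0],[[0,0,0],0],[[0,0,0],0]], "grip": -0.28}}

```text
time: 8.77
tool_pos: [0.4125, 0.1399, 0.045]
ee_rot: [-3.141, 0.0, 1.565]
wrist_force: [0.3, 0.0, -0.1]
width: 0.0601
```

```bash
python3 -c "
from h import *
to([.41,.03,.0445],np.pi/2)
s=snap('side','s2');crop(s['pixels'],190,420,60,300,3,'s5')"
```

```text
t 8.77 shift [-1.373 -0.024  0.006] turn -0.004 pos [0.4125 0.1399 0.045 ] yaw 1.565 F [ 0.3  0.  -0.1] w 0.0601
```

View pics/s5.png

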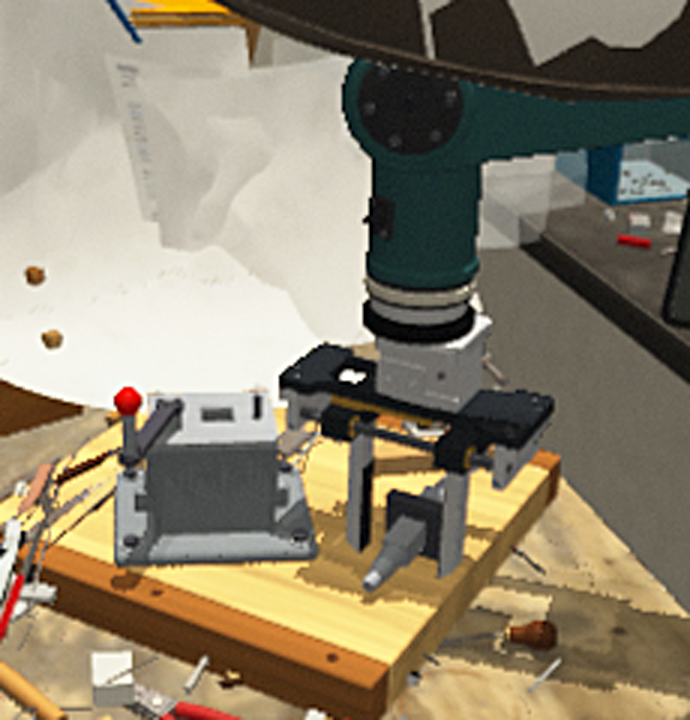

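Emit:
{"fn": "servo_tool", "kwargs": {"rows": [[[0,0,-0.3],0],[[0,0,-0.7],0],[[-0.2,0,-0.8],0],[[-0.5,0,-0.8],0],[[-0.71,0,-0.8],0],[[-0.71,0,-0.8],0]]}}

```text
time: 9.32
tool_pos: [0.4125, 0.0811, 0.1096]
ee_rot: [3.14, 0.001, 1.562]
wrist_force: [0.2, -0.2, -0.7]
width: 0.0599
```

```bash
python3 -c "
from h import *
to([.41,.083,.044],np.pi/2)
s=snap('side','s2');crop(s['pixels'],250,400,170,290,5.3,'s6')
t=snap('top');crop(t['pixels'],200,360,180,300,5,'t6')
for z in (.045,.05,.06): print(onz(s,(314,253.3),z))"
```

```text
t 9.32 shift [ 0.024 -0.031  0.819] turn -0.005 pos [0.4125 0.0811 0.1096] yaw 1.562 F [ 0.2 -0.2 -0.7] w 0.0599
[0.41679372 0.17807014 0.045     ]
[0.41373849 0.18482411 0.05      ]
[0.40762801 0.19833207 0.06      ]
```

View pics/s6.png

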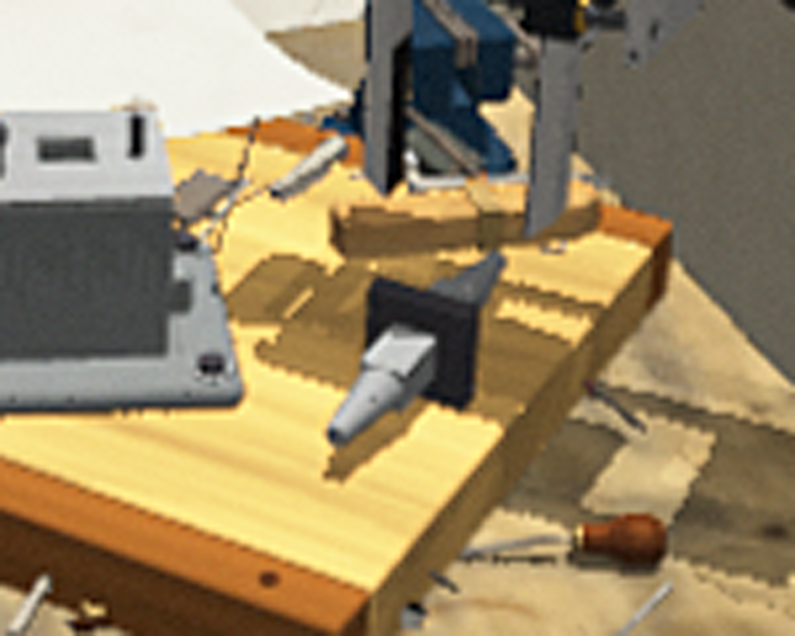

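View pics/t6.png

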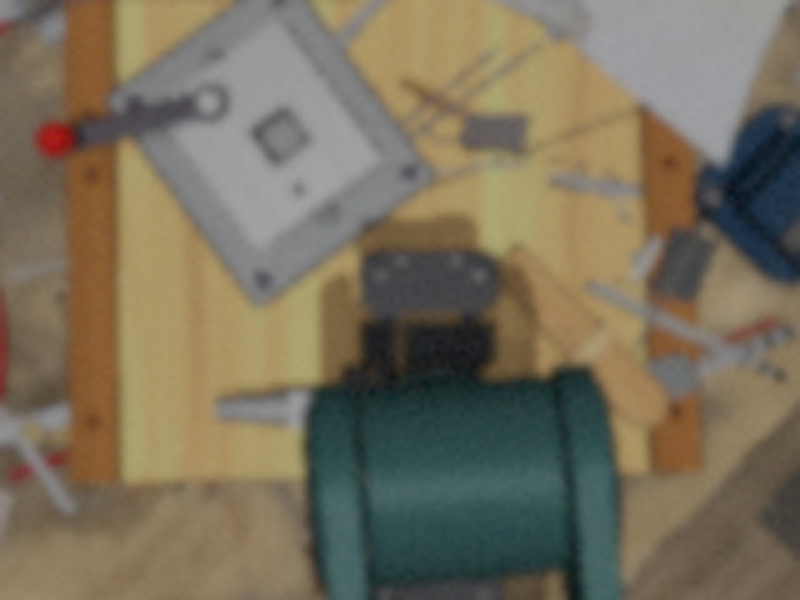

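```bash
python3 -c "
from h import *
s=snap('side');t=snap('top')
Z=lambda X,Y:((X+.5)/5-.5+200,(Y+.5)/5-.5+180)
print(tri(t,Z(220,409),s,(313.4,252.3)))
print(onz(t,Z(220,409),.063),onz(t,Z(298,406),.063))
im=t['pixels'];h=cv2.cvtColor(im,cv2.COLOR_RGB2HSV)
m=((h[...,1]<70)).astype(np.uint8);w=np.zeros_like(m);w[252:272,238:262]=1;m&=w
for c in range(242,262):
  v=np.where(m[:,c])[0]; print(c,v.min() if len(v) else None,v.max() if len(v) else None,end='; ')
"
```

```text
(array([0.41121805, 0.18978411, 0.05624237]), np.float64(0.0031899479224737513))
[0.41029303 0.1888558  0.063     ] [0.41118747 0.14536233 0.063     ]
242 None None; 243 260 263; 244 260 263; 245 260 263; 246 259 263; 247 259 263; 248 259 263; 249 259 264; 250 259 264; 251 259 264; 252 259 264; 253 259 264; 254 259 264; 255 258 264; 256 258 264; 257 258 265; 258 258 265; 259 257 265; 260 257 266; 261 258 271;
```

Emit:
{"fn": "servo_tool", "kwargs": {"rows": [[[0,0,0.3],0],[[0,0,0.6],0],[[0,0,0.8],0],[[0,0,0.8],0],[[0,0,0.8],0]]}}

```text
time: 9.93
tool_pos: [0.4115, 0.0838, 0.0445]
ee_rot: [-3.139, -0.0, 1.566]
wrist_force: [0.4, -0.2, 0.5]
width: 0.0601
```

Emit:
{"fn": "servo_tool", "kwargs": {"rows": [[[0,0,0],0],[[0,0,0],0],[[0,0,0],0],[[0,0,0],0],[[0,0,0],0],[[0,0,0],0],[[0,0,0],0],[[0,0,0],0]], "grip": 1}}

```text
time: 10.6
tool_pos: [0.4123, 0.0831, 0.0452]
ee_rot: [3.141, 0.0, 1.565]
wrist_force: [-0.2, -0.4, 2.6]
width: 0.0194
```

Emit:
{"fn": "servo_tool", "kwargs": {"rows": [[[0,0,-0.2],0],[[0,0,-0.5],0],[[0,0,-0.7],0],[[0,0,-0.7],0],[[0,0,-0.7],0]]}}

```text
time: 11.02
tool_pos: [0.4124, 0.0831, 0.1009]
ee_rot: [3.141, 0.0, 1.565]
wrist_force: [0.5, -0.3, -3.7]
width: 0.0197
```

```bash
python3 -c "
from h import *
to(st(-42-112,25,-45),Y)
s=snap('side','s2');crop(s['pixels'],250,420,130,290,4.5,'s7')"
```

```text
t 11.02 shift [0.    0.085 0.199] turn 0.603 pos [0.4124 0.0831 0.1009] yaw 1.565 F [ 0.5 -0.3 -3.7] w 0.0197
```

View pics/s7.png

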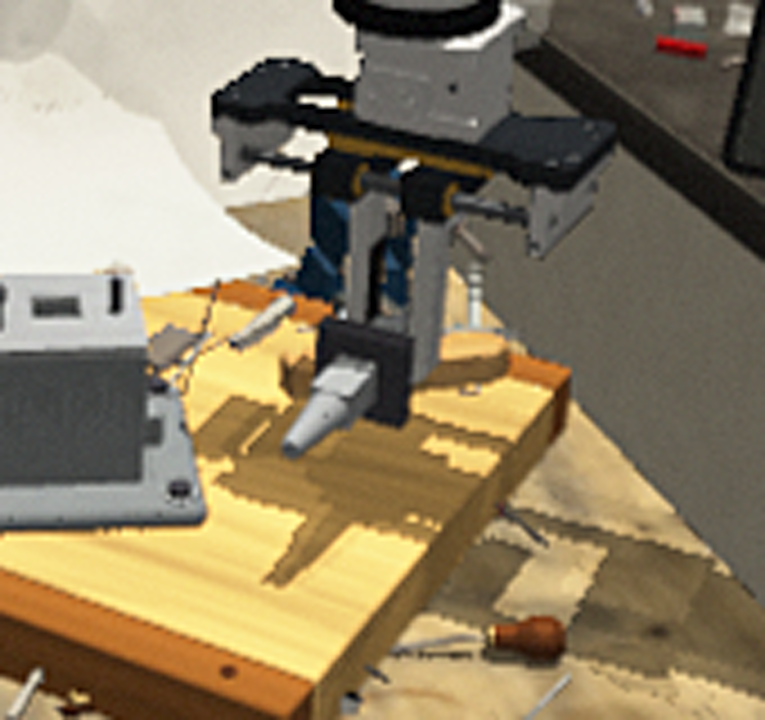

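Emit:
{"fn": "servo_tool", "kwargs": {"rows": [[[-0.05,0.05,0],0.08],[[-0.1,0.08,0],0.16],[[-0.1,0.08,0.1],0.24],[[-0.1,0.08,0.15],0.32],[[-0.1,0.08,0.2],0.4],[[-0.1,0.08,0.25],0.48],[[-0.1,0.08,0.3],0.56],[[-0.1,0.08,0.3],0.603],[[-0.1,0.08,0.3],0.603]]}}

```text
time: 11.82
tool_pos: [0.4166, 0.0749, 0.0744]
ee_rot: [-3.139, 0.004, 0.617]
wrist_force: [-0.6, -0.3, -3.4]
width: 0.0195
```

```bash
python3 -c "
from h import *
to(st(-42-107,25,-55),Y)
s=snap('side','s2');crop(s['pixels'],230,400,130,290,4.5,'s8');t=snap('top');crop(t['pixels'],200,360,160,280,5,'t8')"
```

```text
t 11.82 shift [ 0.148 -0.064 -0.008] turn -0.001 pos [0.4166 0.0749 0.0744] yaw 0.617 F [-0.6 -0.3 -3.4] w 0.0195
```

View pics/s8.png

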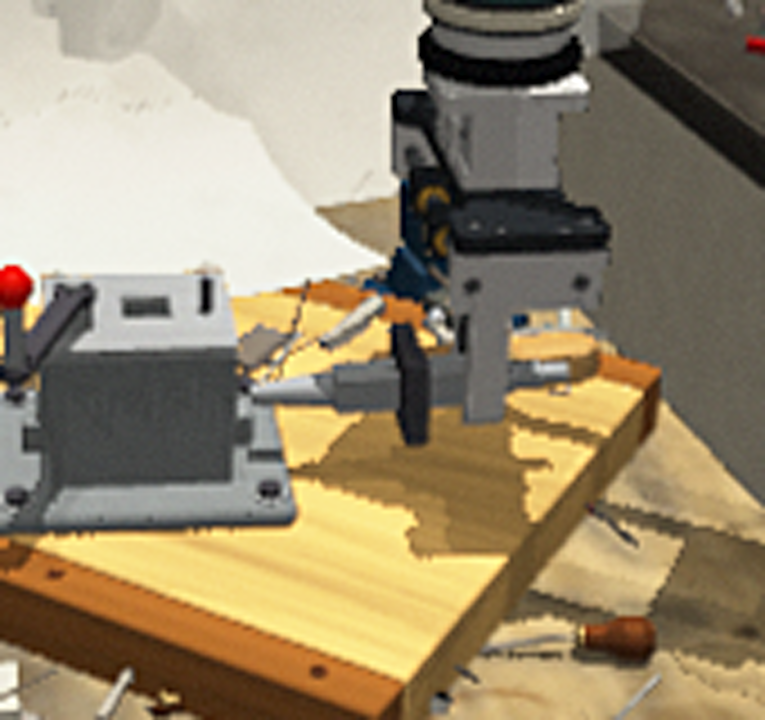

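View pics/t8.png

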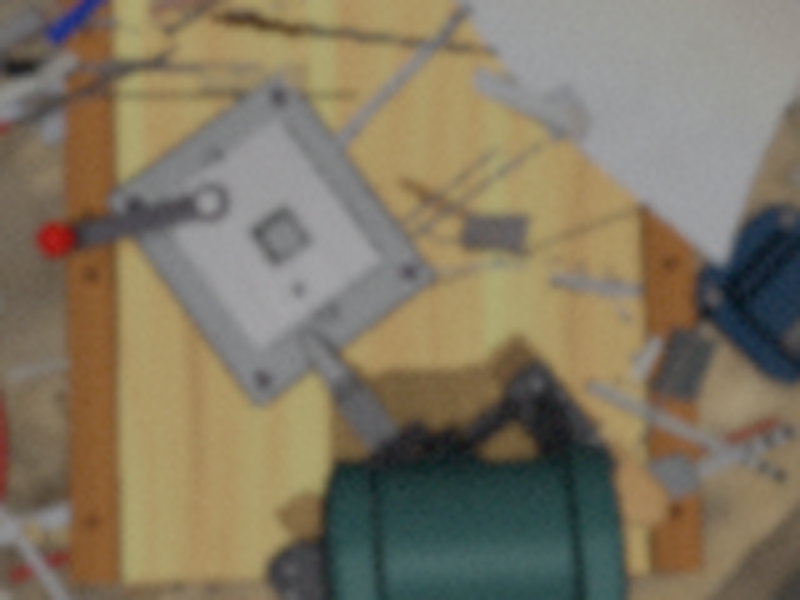

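Emit:
{"fn": "servo_tool", "kwargs": {"rows": [[[0.08,0,0],0],[[0.15,0,0],0],[[0.19,0,0],0],[[0.2,0,0],0],[[0.2,0,0],0]]}}

```text
time: 12.33
tool_pos: [0.4261, 0.0815, 0.0749]
ee_rot: [-3.139, 0.017, 0.619]
wrist_force: [-13.3, -9.0, 0.2]
width: 0.0195
```

```bash
python3 -c "
from h import *
to(st(-42-107,20,-55),Y)"
```

```text
t 12.33 shift [ 0.004 -0.003 -0.002] turn 0.001 pos [0.4261 0.0815 0.0749] yaw 0.619 F [-13.3  -9.    0.2] w 0.0195
```

Emit:
{"fn": "servo_tool", "kwargs": {"rows": [[[0.008,0,-0.06],0],[[0.015,0,-0.12],0],[[0.03,0,-0.18],0],[[0.04,0,-0.233],0],[[0.055,0,-0.29],0],[[0.075,0,-0.35],0],[[0.1,0,-0.4],0],[[0.12,0,-0.455],0]]}}

```text
time: 13.0
tool_pos: [0.4369, 0.0891, 0.112]
ee_rot: [-3.139, 0.008, 0.619]
wrist_force: [-3.2, -1.5, -3.8]
width: 0.0199
```

```bash
python3 -c "
from h import *
to(st(-42-107,20,-55),Y)
s=snap('side','s2');crop(s['pixels'],230,400,100,260,4.5,'s9')"
```

```text
t 13.0 shift [-0.162 -0.004  0.463] turn 0.001 pos [0.4369 0.0891 0.112 ] yaw 0.619 F [-3.2 -1.5 -3.8] w 0.0199
```

View pics/s9.png

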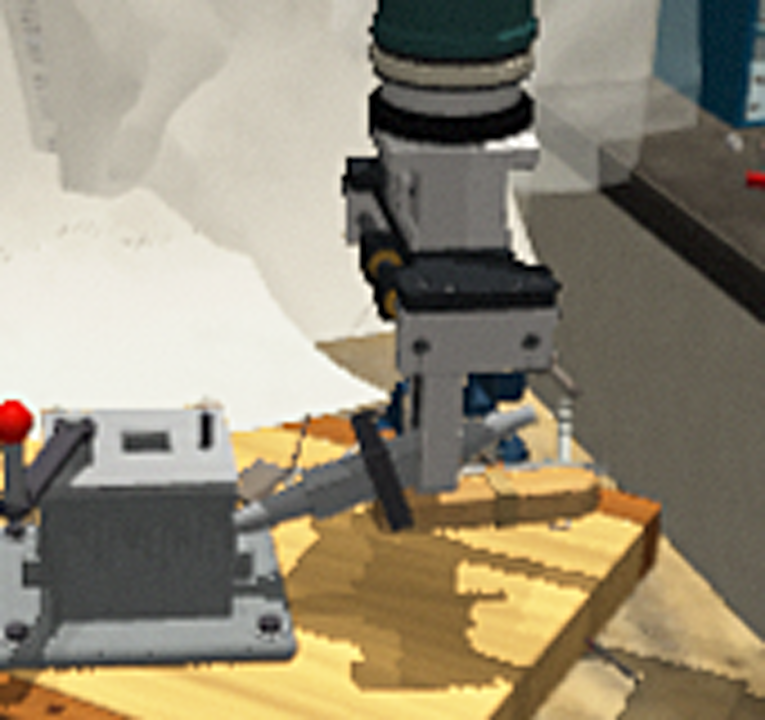

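Emit:
{"fn": "servo_tool", "kwargs": {"rows": [[[0.07,0,-0.1],0],[[0.13,0,-0.2],0],[[0.2,0,-0.3],0],[[0.28,0,-0.38],0],[[0.37,0,-0.46],0],[[0.46,0,-0.54],0],[[0.56,0,-0.61],0],[[0.66,0,-0.67],0],[[0.66,0,-0.67],0]]}}

```text
time: 13.8
tool_pos: [0.4825, 0.1205, 0.1677]
ee_rot: [3.142, 0.002, 0.619]
wrist_force: [-3.9, -2.3, -1.0]
width: 0.0203
```

```bash
python3 -c "
from h import *
to(st(-42-33,20,42),Y)
s=snap('side','s2');crop(s['pixels'],230,400,60,240,4.2,'s10')"
```

```text
t 13.8 shift [ 0.071 -0.014 -0.054] turn 0.001 pos [0.4825 0.1205 0.1677] yaw 0.619 F [-3.9 -2.3 -1. ] w 0.0203
```

View pics/s10.png

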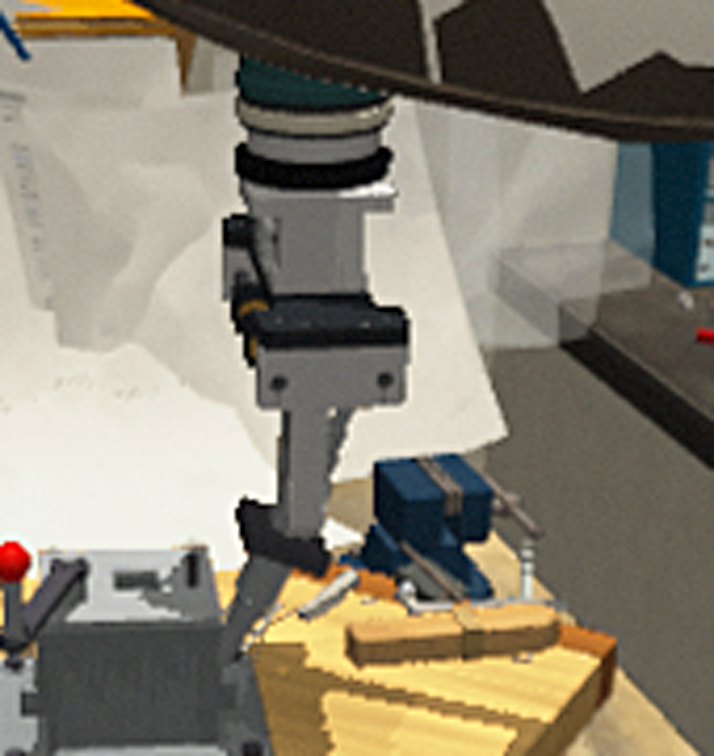

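Emit:
{"fn": "servo_tool", "kwargs": {"rows": [[[0.08,0,-0.04],0],[[0.16,0,-0.07],0],[[0.24,0,-0.1],0],[[0.32,0,-0.11],0],[[0.36,0,-0.11],0],[[0.36,0,-0.11],0]]}}

```text
time: 14.35
tool_pos: [0.5061, 0.1374, 0.1759]
ee_rot: [-3.141, 0.001, 0.618]
wrist_force: [-3.5, -3.1, -1.6]
width: 0.0195
```

```bash
python3 -c "
from h import *
to(st(0,0,120),Y)
s=snap('side','s2');crop(s['pixels'],210,380,60,240,4.2,'s11')"
```

```text
t 14.35 shift [ 0.646  0.237 -0.927] turn 0.0 pos [0.5061 0.1374 0.1759] yaw 0.618 F [-3.5 -3.1 -1.6] w 0.0195
```

View pics/s11.png

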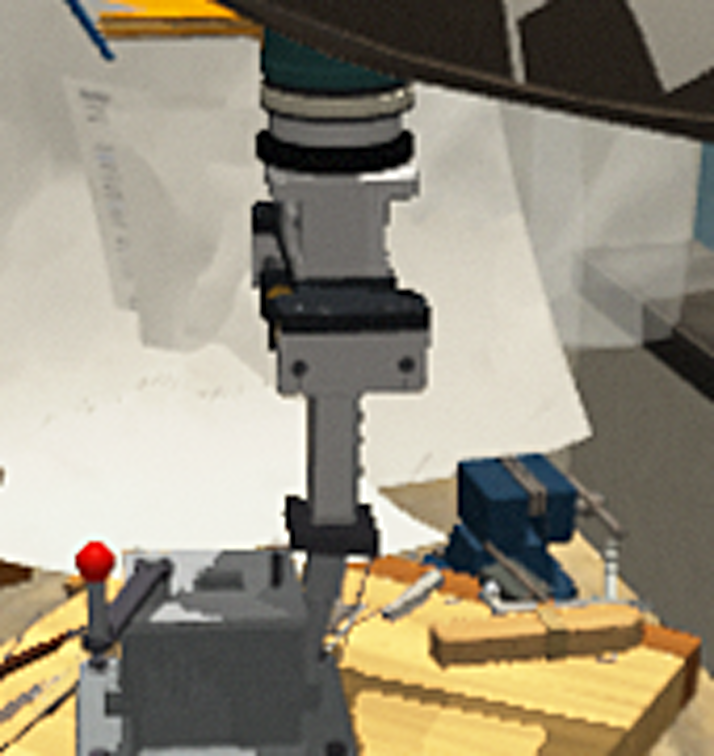

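Emit:
{"fn": "servo_tool", "kwargs": {"rows": [[[0.06,0,-0.01],0],[[0.11,0,-0.01],0],[[0.13,0,-0.01],0],[[0.13,0,-0.01],0]]}}

```text
time: 14.73
tool_pos: [0.5144, 0.1433, 0.177]
ee_rot: [-3.141, 0.001, 0.618]
wrist_force: [-4.8, -2.5, -1.2]
width: 0.0198
```

```bash
python3 -c "
from h import *
to(st(0,0,120),Y)
s=snap('side','s2');crop(s['pixels'],240,340,150,240,8,'s12')"
```

```text
t 14.73 shift [ 0.519  0.237 -0.913] turn 0.0 pos [0.5144 0.1433 0.177 ] yaw 0.618 F [-4.8 -2.5 -1.2] w 0.0198
```

View pics/s12.png

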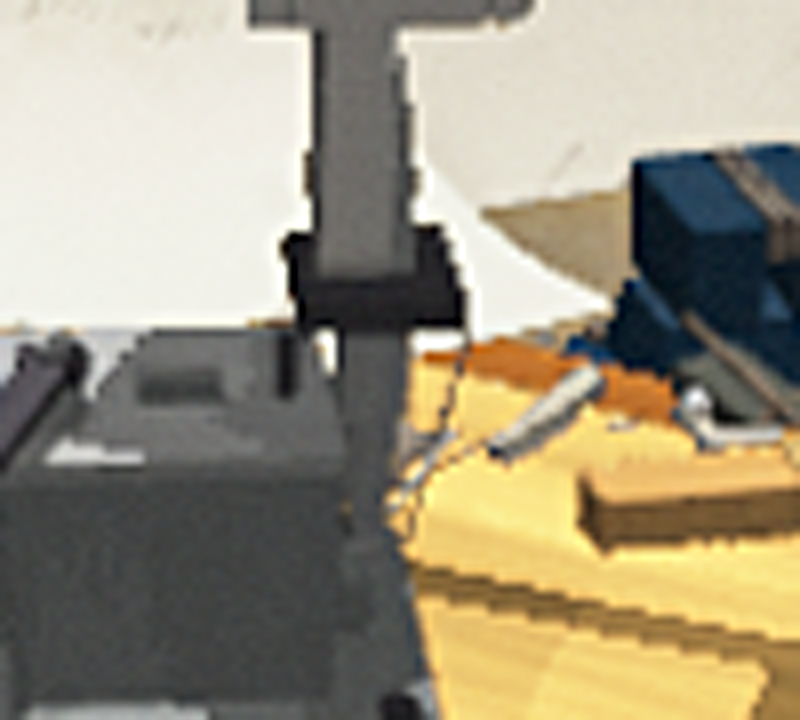

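Emit:
{"fn": "servo_tool", "kwargs": {"rows": [[[-0.08,0,-0.1],0],[[-0.08,0,-0.4],0],[[-0.08,0,-0.75],0],[[-0.08,0,-1],0],[[-0.08,0,-1],0]]}}

```text
time: 15.2
tool_pos: [0.5126, 0.1407, 0.2636]
ee_rot: [3.136, -0.014, 0.619]
wrist_force: [-0.7, 0.8, -1.7]
width: 0.0199
```

```bash
python3 -c "
from h import *
to(st(0,0,120),Y)
s=snap('side','s2');crop(s['pixels'],210,350,70,250,4,'s13')"
```

```text
t 15.2 shift [0.556 0.224 0.17 ] turn 0.0 pos [0.5126 0.1407 0.2636] yaw 0.619 F [-0.7  0.8 -1.7] w 0.0199
```

View pics/s13.png

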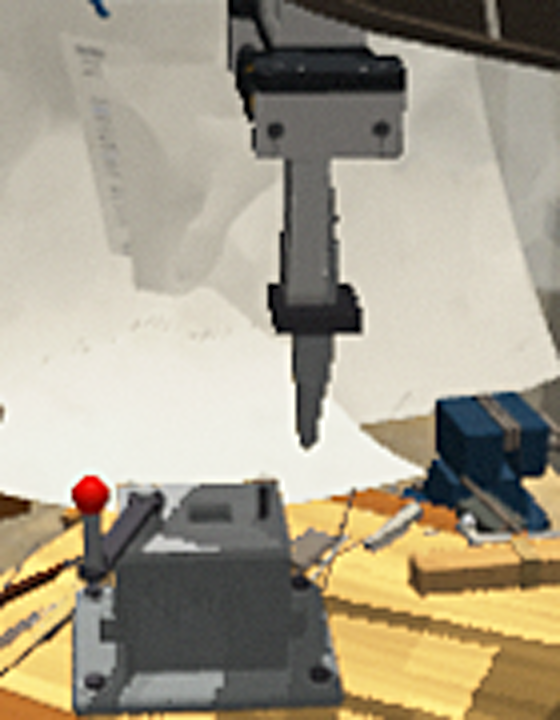

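Emit:
{"fn": "servo_tool", "kwargs": {"rows": [[[0.2,0.08,0],0],[[0.4,0.16,0],0],[[0.55,0.225,0],0],[[0.55,0.225,0.1],0],[[0.55,0.225,0.1],0]]}}

```text
time: 15.67
tool_pos: [0.5546, 0.1504, 0.2446]
ee_rot: [-3.139, 0.005, 0.618]
wrist_force: [-0.6, 0.3, -4.2]
width: 0.0198
```

```bash
python3 -c "
from h import *
to(st(0,0,120),Y)
s=snap('side','s2');crop(s['pixels'],210,330,90,220,5.5,'s14')
o=robot.get_obs()['tool_pos'];print(proj(s,S),[proj(s,o-[0,0,d]) for d in (0,.05,.088)])"
```

```text
t 15.67 shift [ 0.058  0.018 -0.067] turn 0.0 pos [0.5546 0.1504 0.2446] yaw 0.618 F [-0.6  0.3 -4.2] w 0.0198
[263.0445706  196.72443237] [array([265.20660411, 148.70689228]), array([265.25504318, 170.17665351]), array([265.29050649, 185.89514252])]
```

View pics/s14.png

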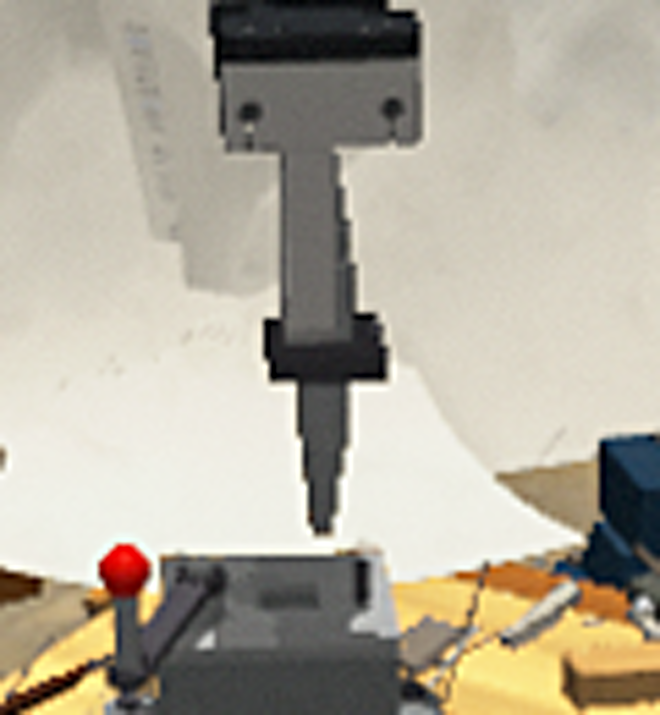

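```bash
python3 -c "
from h import *
s=snap('side');crop(s['pixels'],220,320,90,200,7,'s15')
o=robot.get_obs()['tool_pos'];print(o)
n=np.array([np.sin(Y),-np.cos(Y),0]);u=np.array([np.cos(Y),np.sin(Y),0])
np.save('o.npy',o)
im=s['pixels'].astype(int).sum(2)
for v in range(150,192):
  r=im[v,240:300]; k=np.where(r<330)[0]
  if len(k):
    uv=(240+(k.min()+k.max())/2,v); a,d=ray(s,uv);p=a+d*((o-a)@n)/(d@n);print(v,k.min()+240,k.max()+240,'dx',((p-o)@u*1e3).round(1),'dz',((p-o)[2]*1e3).round(1))
"
```

```text
[0.55434665 0.1503068  0.24665326]
150 258 278 dx -6.1 dz -4.3
151 258 279 dx -7.1 dz -6.6
152 258 279 dx -7.1 dz -8.9
153 258 279 dx -7.1 dz -11.2
154 259 279 dx -8.2 dz -13.5
155 259 279 dx -8.2 dz -15.9
156 259 279 dx -8.2 dz -18.2
157 259 279 dx -8.2 dz -20.5
158 259 279 dx -8.2 dz -22.8
159 264 273 dx -7.1 dz -25.1
160 264 272 dx -6.1 dz -27.4
161 264 272 dx -6.1 dz -29.7
162 264 272 dx -6.1 dz -32.1
163 264 272 dx -6.1 dz -34.4
164 264 272 dx -6.1 dz -36.7
165 264 272 dx -6.1 dz -39.1
166 264 272 dx -6.1 dz -41.5
167 265 272 dx -7.2 dz -43.9
168 265 272 dx -7.2 dz -46.2
169 265 272 dx -7.2 dz -48.6
170 265 272 dx -7.2 dz -51.0
171 265 271 dx -6.1 dz -53.3
172 265 271 dx -6.1 dz -55.7
173 265 271 dx -6.1 dz -58.1
174 265 271 dx -6.1 dz -60.5
175 266 271 dx -7.2 dz -62.9
176 266 271 dx -7.2 dz -65.3
177 266 271 dx -7.2 dz -67.7
178 266 270 dx -6.1 dz -70.1
179 266 270 dx -6.1 dz -72.5
180 266 270 dx -6.1 dz -75.0
181 266 270 dx -6.1 dz -77.4
182 266 270 dx -6.1 dz -79.8
183 266 270 dx -6.1 dz -82.3
184 267 270 dx -7.2 dz -84.8
185 267 269 dx -6.1 dz -87.2
190 273 274 dx -18.3 dz -99.9
191 240 275 dx 17.2 dz -101.1
```

View pics/s15.png

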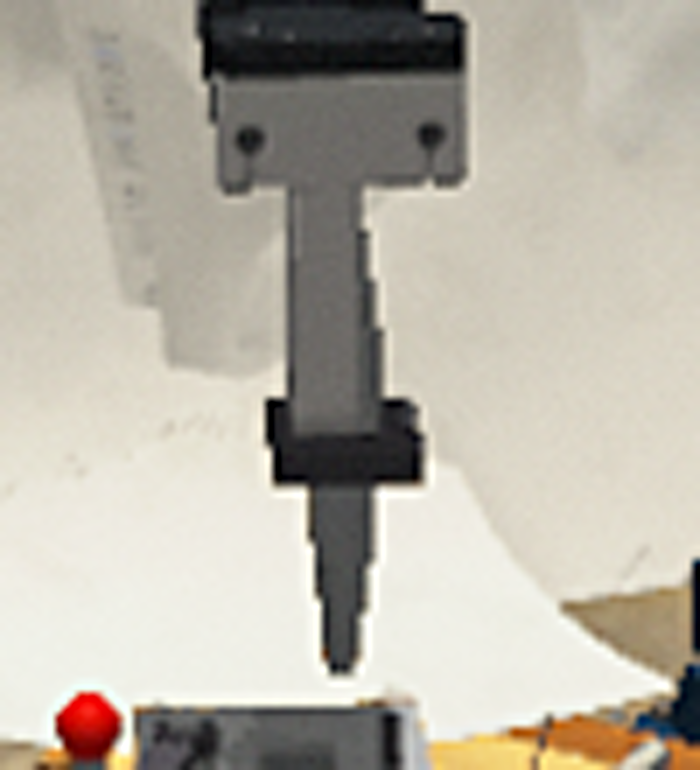

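```bash
python3 -c "
from h import *
to(st(6.5,0,85),Y)"
```

```text
t 15.77 shift [0.142 0.019 0.396] turn 0.0 pos [0.5543 0.1503 0.2467] yaw 0.618 F [-0.1 -0.4 -2.7] w 0.0196
```

Emit:
{"fn": "servo_tool", "kwargs": {"rows": [[[0.07,0.01,0],0],[[0.14,0.02,0],0],[[0.14,0.02,0.1],0],[[0.14,0.02,0.2],0],[[0.14,0.02,0.2],0]]}}

```text
time: 16.18
tool_pos: [0.5645, 0.1554, 0.2299]
ee_rot: [-3.14, 0.004, 0.618]
wrist_force: [-0.2, 0.8, -3.7]
width: 0.0196
```

```bash
python3 -c "
from h import *
to(st(6.5,0,85),Y)
s=snap('side');crop(s['pixels'],220,320,100,210,7,'s16')
print(proj(s,S))
"
```

```text
t 16.18 shift [ 0.002 -0.002  0.187] turn 0.0 pos [0.5645 0.1554 0.2299] yaw 0.618 F [-0.2  0.8 -3.7] w 0.0196
[263.0445706  196.72443237]
```

View pics/s16.png

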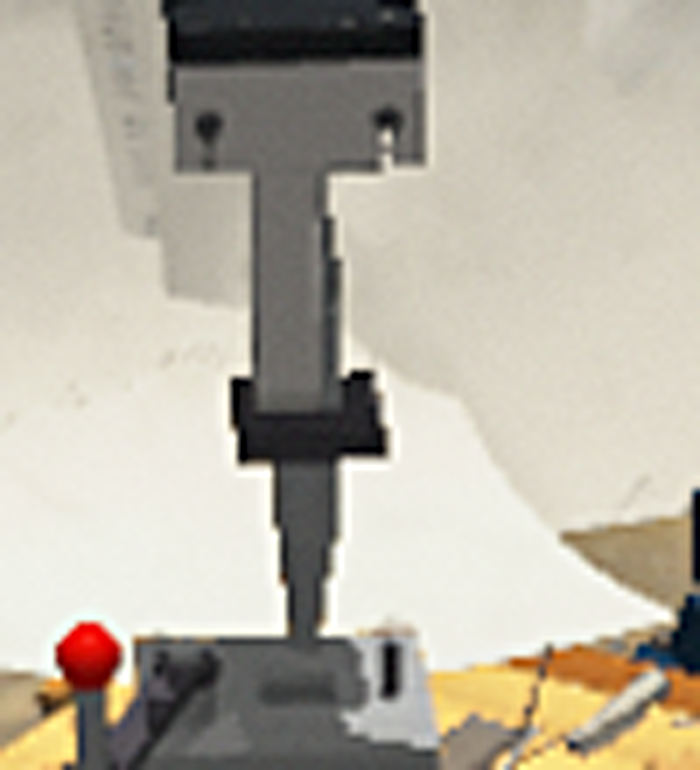

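Emit:
{"fn": "servo_tool", "kwargs": {"rows": [[[0.01,0,0.12],0],[[0.01,0,0.25],0],[[0.01,0,0.35],0],[[0.01,0,0.35],0]]}}

```text
time: 16.57
tool_pos: [0.5648, 0.1557, 0.2013]
ee_rot: [-3.139, 0.005, 0.618]
wrist_force: [-0.1, 0.5, -3.4]
width: 0.02
```

Emit:
{"fn": "servo_tool", "kwargs": {"rows": [[[0,0,0.1],0],[[0,0,0.2],0],[[0,0,0.2],0],[[0,0,0.2],0]]}}

```text
time: 16.9
tool_pos: [0.5658, 0.1559, 0.1878]
ee_rot: [-3.141, 0.001, 0.618]
wrist_force: [-0.3, 0.8, -2.6]
width: 0.0198
```

Emit:
{"fn": "servo_tool", "kwargs": {"rows": [[[0,0,0.08],0],[[0,0,0.15],0],[[0,0,0.2],0],[[0,0,0.2],0]]}}

```text
time: 17.23
tool_pos: [0.5658, 0.156, 0.1713]
ee_rot: [-3.141, 0.001, 0.618]
wrist_force: [1.2, -0.9, -3.0]
width: 0.0197
```

```bash
python3 -c "
from h import *
to(st(6.5,0,15),Y)
s=snap('side');crop(s['pixels'],220,320,120,230,7,'s17')
"
```

```text
t 17.23 shift [-0.016 -0.006  0.328] turn 0.0 pos [0.5658 0.156  0.1713] yaw 0.618 F [ 1.2 -0.9 -3. ] w 0.0197
```

View pics/s17.png

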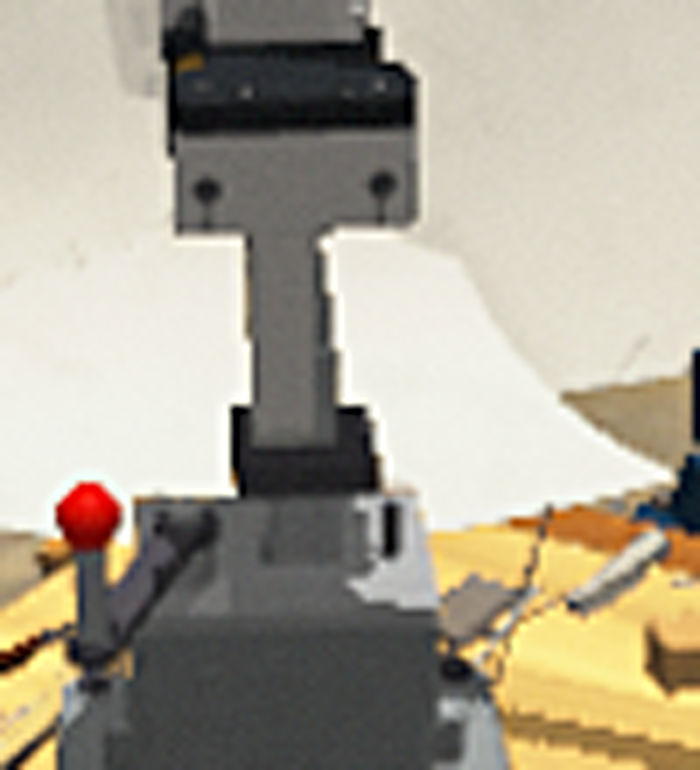

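Emit:
{"fn": "servo_tool", "kwargs": {"rows": [[[0,0,0.06],0],[[0,0,0.12],0],[[0,0,0.15],0],[[0,0,0.15],0]]}}

```text
time: 17.62
tool_pos: [0.566, 0.1561, 0.1597]
ee_rot: [-3.141, 0.001, 0.618]
wrist_force: [1.2, 0.7, -3.8]
width: 0.0197
```

Emit:
{"fn": "servo_tool", "kwargs": {"rows": [[[0,0,0.06],0],[[0,0,0.12],0],[[0,0,0.13],0],[[0,0,0.13],0]]}}

```text
time: 17.95
tool_pos: [0.5661, 0.1561, 0.1497]
ee_rot: [-3.141, 0.0, 0.618]
wrist_force: [-0.1, -0.5, -3.4]
width: 0.02
```

Emit:
{"fn": "servo_tool", "kwargs": {"rows": [[[0,0,0.03],0],[[0,0,0.05],0],[[0,0,0.05],0]]}}

```text
time: 18.2
tool_pos: [0.5663, 0.1561, 0.146]
ee_rot: [-3.142, -0.0, 0.618]
wrist_force: [0.6, 0.8, -3.8]
width: 0.0198
```

Emit:
{"fn": "servo_tool", "kwargs": {"rows": [[[0,0,0.02],0],[[0,0,0.03],0],[[0,0,0.03],0]]}}

```text
time: 18.45
tool_pos: [0.5663, 0.156, 0.1441]
ee_rot: [3.141, -0.0, 0.618]
wrist_force: [0.7, 0.4, -2.0]
width: 0.0199
```

Nearly there; press gently, then release.

Emit:
{"fn": "servo_tool", "kwargs": {"rows": [[[0,0,0.02],0],[[0,0,0.03],0],[[0,0,0.03],0]]}}

```text
time: 18.7
tool_pos: [0.5665, 0.1561, 0.144]
ee_rot: [3.141, -0.002, 0.618]
wrist_force: [-1.4, 0.4, 4.9]
width: 0.0199
```

```bash
python3 -c "
from h import *
to(st(6.5,0,15),Y)
s=snap('side');crop(s['pixels'],220,320,130,230,7,'s18')
"
```

```text
t 18.7 shift [-0.023 -0.01  -0.012] turn 0.0 pos [0.5665 0.1561 0.144 ] yaw 0.618 F [-1.4  0.4  4.9] w 0.0199
```

View pics/s18.png

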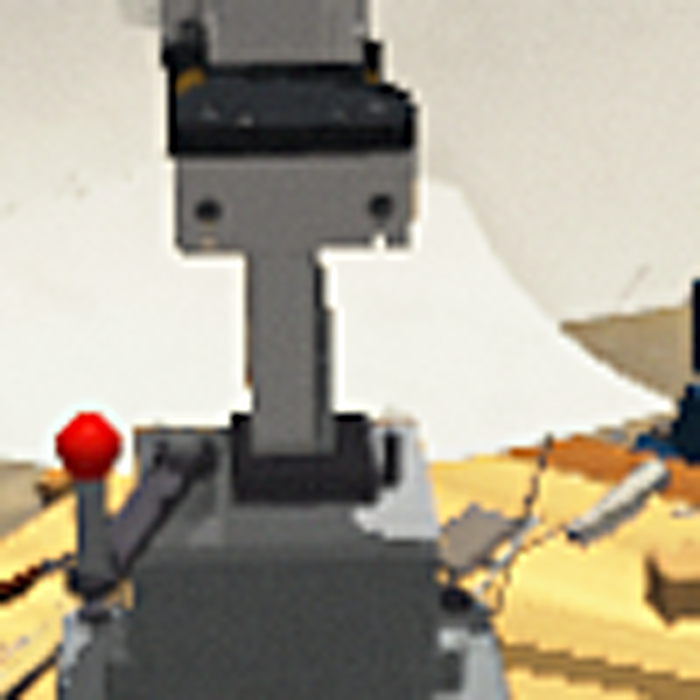

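Emit:
{"fn": "servo_tool", "kwargs": {"rows": [[[0,0,0],0],[[0,0,0],0],[[0,0,0],0],[[0,0,0],0],[[0,0,0],0],[[0,0,-0.05],0],[[0,0,-0.3],0],[[0,0,-0.7],0],[[0,0,-1],0],[[0,0,-1],0]], "grip": -0.28}}

```text
time: 19.58
tool_pos: [0.5683, 0.1568, 0.2277]
ee_rot: [3.138, -0.009, 0.618]
wrist_force: [0.4, 0.4, 1.4]
width: 0.06
```

```bash
python3 -c "
from h import *
to(st(-150,20,110),Y)
s=snap('side');crop(s['pixels'],220,320,100,230,6,'s19')
im=s['pixels'].astype(int).sum(2)
print(proj(s,S+[0,0,.006]),proj(s,S+[0,0,.085]))
"
```

```text
t 19.58 shift [-2.003 -0.267 -0.153] turn 0.0 pos [0.5683 0.1568 0.2277] yaw 0.618 F [0.4 0.4 1.4] w 0.06
[263.03355556 194.33345011] [262.8832663  161.71088357]
```

View pics/s19.png

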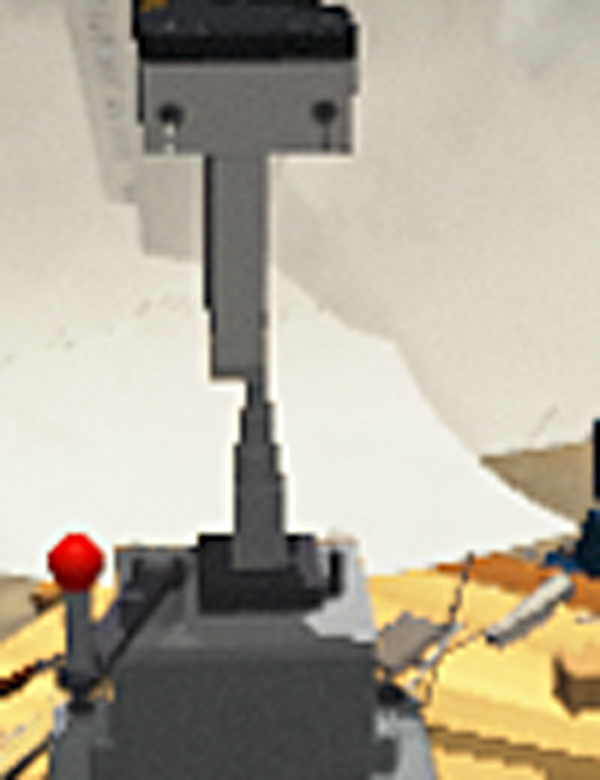

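Emit:
{"fn": "servo_tool", "kwargs": {"rows": [[[0.1,-0.1,-0.15],0],[[0.4,-0.35,-0.15],0],[[0.7,-0.6,-0.15],0],[[1,-0.85,-0.15],0],[[1,-0.85,-0.15],0]], "grip": 1}}

```text
time: 20.05
tool_pos: [0.5911, 0.2625, 0.2295]
ee_rot: [-3.137, 0.004, 0.623]
wrist_force: [-0.2, -0.8, -0.7]
width: 0.0303
```

```bash
python3 -c "
from h import *
to(st(97,68,40),Y)
s=snap('side');h=cv2.cvtColor(s['pixels'],cv2.COLOR_RGB2HSV)
crop(s['pixels'],200,330,80,230,5,'s20')"
```

```text
t 20.05 shift [0.085 0.046 0.743] turn 0.003 pos [0.5911 0.2625 0.2295] yaw 0.623 F [-0.2 -0.8 -0.7] w 0.0303
```

View pics/s20.png

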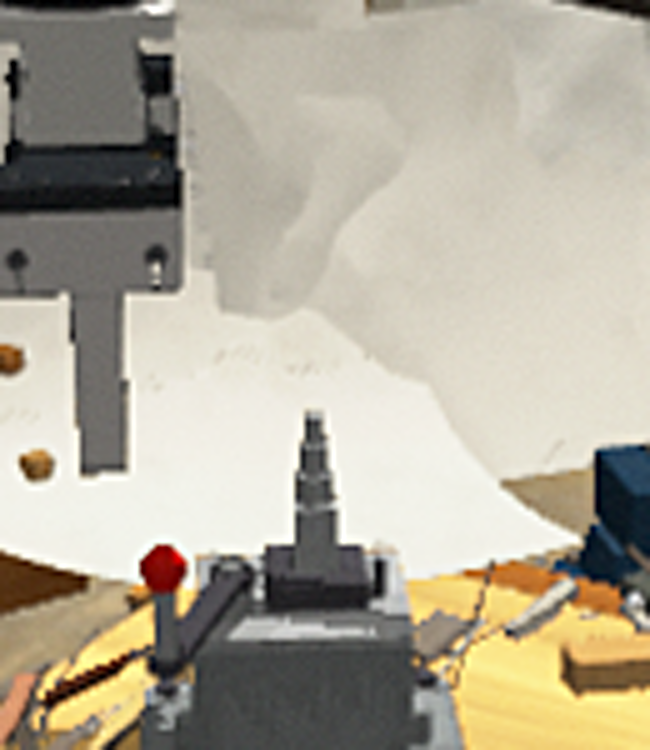

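Emit:
{"fn": "servo_tool", "kwargs": {"rows": [[[0.085,0.046,0],0],[[0.085,0.046,0],0],[[0.085,0.046,0],0],[[0.085,0.046,0.2],0],[[0.085,0.046,0.5],0],[[0.085,0.046,0.72],0],[[0.085,0.046,0.72],0],[[0.085,0.046,0.72],0]]}}

```text
time: 20.77
tool_pos: [0.599, 0.2575, 0.175]
ee_rot: [-3.141, 0.003, 0.617]
wrist_force: [-0.6, -1.0, 0.7]
width: 0.0006
```

```bash
python3 -c "
from h import *
to(st(90,83,40),Y)
"
```

```text
t 20.77 shift [-0.046 -0.25   0.062] turn -0.001 pos [0.599  0.2575 0.175 ] yaw 0.617 F [-0.6 -1.   0.7] w 0.0006
```

Emit:
{"fn": "servo_tool", "kwargs": {"rows": [[[-0.05,-0.2,0.06],0],[[-0.13,-0.31,0.06],0],[[-0.21,-0.36,0.06],0],[[-0.29,-0.4,0.06],0],[[-0.37,-0.44,0.06],0],[[-0.46,-0.46,0.06],0],[[-0.55,-0.48,0.06],0],[[-0.64,-0.49,0.06],0],[[-0.73,-0.5,0.06],0],[[-0.82,-0.49,0.06],0],[[-0.89,-0.48,0.06],0],[[-0.96,-0.47,0.06],0]]}}

```text
time: 21.77
tool_pos: [0.5151, 0.2443, 0.1711]
ee_rot: [3.141, -0.0, 0.618]
wrist_force: [1.6, -0.6, -0.0]
width: 0.0008
```

```bash
python3 -c "
from h import *
to(st(0,0,40),Y)
s=snap('side');crop(s['pixels'],180,330,80,230,5,'s21')
t=snap('top');crop(t['pixels'],190,310,150,250,6,'t21')
h=cv2.cvtColor(t['pixels'],cv2.COLOR_RGB2HSV);m=(((h[...,0]<6)|(h[...,0]>174))&(h[...,1]>170)&(h[...,2]>100)).astype(np.uint8)
n,l,q,ce=cv2.connectedComponentsWithStats(m)
for i in range(1,n):
  if q[i][4]>10:
    p=onz(t,ce[i],.19)-S; print(ce[i],(p[0]*np.cos(Y)+p[1]*np.sin(Y)).round(4),(-p[0]*np.sin(Y)+p[1]*np.cos(Y)).round(4))
"
```

```text
t 21.77 shift [-0.219  1.261  0.014] turn -0.0 pos [0.5151 0.2443 0.1711] yaw 0.618 F [ 1.6 -0.6 -0. ] w 0.0008
[497.52380952 245.76190476] -0.4445 -0.433
[ 57.64285714 282.5       ] 0.1422 0.5178
```

View pics/s21.png

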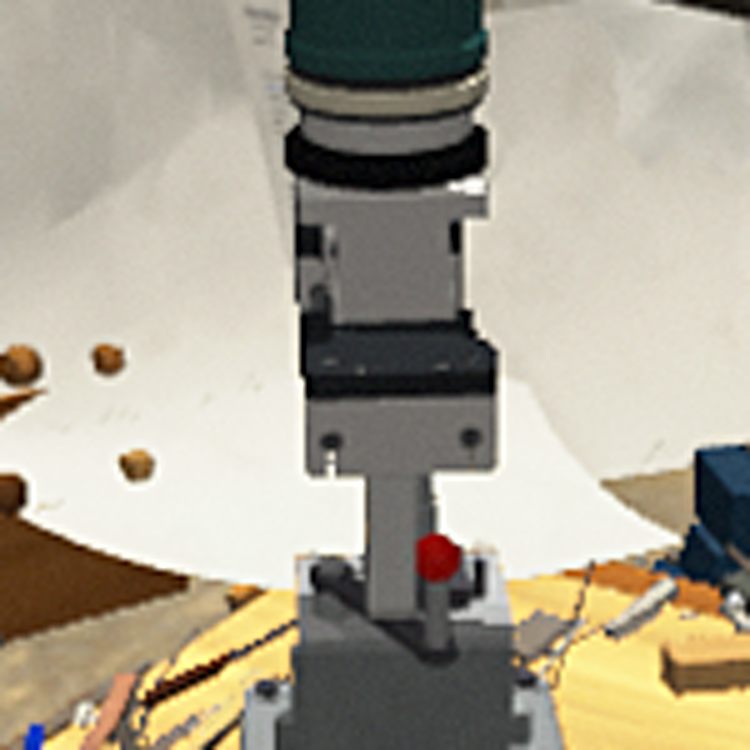

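Emit:
{"fn": "servo_tool", "kwargs": {"rows": [[[-0.07,0.02,0],0],[[-0.14,0.05,0],0],[[-0.21,0.08,0],0],[[-0.275,0.11,0],0],[[-0.335,0.15,0],0],[[-0.395,0.19,0],0],[[-0.45,0.235,0],0],[[-0.5,0.28,0],0],[[-0.55,0.335,0],0],[[-0.6,0.39,0],0],[[-0.64,0.45,0],0],[[-0.675,0.51,0],0]]}}

```text
time: 22.87
tool_pos: [0.4949, 0.1797, 0.1711]
ee_rot: [-3.141, 0.0, 0.618]
wrist_force: [0.9, 1.1, -0.6]
width: 0.0006
```

Emit:
{"fn": "servo_tool", "kwargs": {"rows": [[[-0.03,0.06,0],0],[[-0.05,0.1,0],0],[[-0.06,0.13,0],0],[[-0.06,0.13,0],0]]}}

```text
time: 23.2
tool_pos: [0.4973, 0.1684, 0.1711]
ee_rot: [3.141, 0.0, 0.617]
wrist_force: [0.2, -0.3, -0.4]
width: 0.0003
```

```bash
python3 -c "
from h import *
to(st(-44,41,40),Y)
s=snap('side');crop(s['pixels'],200,350,80,230,5,'s22')
"
```

```text
t 23.2 shift [-0.038  0.104  0.013] turn -0.001 pos [0.4973 0.1684 0.1711] yaw 0.617 F [ 0.2 -0.3 -0.4] w 0.0003
```

View pics/s22.png

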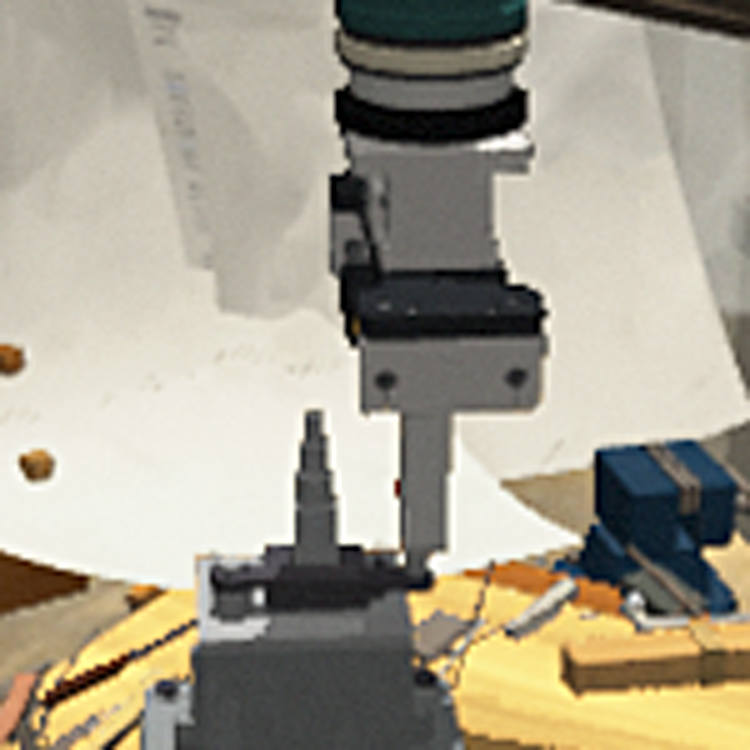

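Emit:
{"fn": "servo_tool", "kwargs": {"rows": [[[-0.02,0.03,0],0],[[-0.03,0.06,0],0],[[-0.03,0.08,0],0],[[-0.03,0.09,0],0],[[-0.03,0.09,0],0]]}}

```text
time: 23.67
tool_pos: [0.4992, 0.1616, 0.171]
ee_rot: [3.142, 0.0, 0.618]
wrist_force: [0.2, 1.3, 0.1]
width: 0.0005
```

Emit:
{"fn": "servo_tool", "kwargs": {"rows": [[[0,0.015,0],0],[[0,0.03,0],0],[[0,0.03,0],0]]}}

```text
time: 23.92
tool_pos: [0.4995, 0.1612, 0.171]
ee_rot: [-3.138, 0.001, 0.619]
wrist_force: [-4.7, 3.7, 0.9]
width: 0.0005
```

Emit:
{"fn": "servo_tool", "kwargs": {"rows": [[[0,-0.1,0],0],[[0,-0.4,0],0],[[0,-0.4,-0.5],0],[[0,-0.7,-0.9],0],[[0,-1,-1],0],[[0,-1,-1],0]]}}

```text
time: 24.42
tool_pos: [0.4542, 0.2281, 0.2557]
ee_rot: [3.14, -0.009, 0.622]
wrist_force: [0.1, -0.0, -0.6]
width: 0.0009
```

Emit:
{"fn": "servo_tool", "kwargs": {"rows": [[[-0.4,-0.4,0],0],[[-0.8,-0.8,0],0],[[-1,-1,0],0],[[-1,-1,0],0]]}}

```text
time: 24.75
tool_pos: [0.3392, 0.2442, 0.2512]
ee_rot: [-3.141, -0.0, 0.622]
wrist_force: [-0.6, -0.1, -0.6]
width: 0.0002
```

```bash
cat > c.py <<'E'
from h import *
import sys
k=sys.argv[1]
s=snap('side');crop(s['pixels'],200,350,120,250,5,'s'+k)
t=snap('top');crop(t['pixels'],200,320,160,250,6,'t'+k)
uv=[]
for q in(t,s):
  h=cv2.cvtColor(q['pixels'],cv2.COLOR_RGB2HSV);m=(((h[...,0]<6)|(h[...,0]>174))&(h[...,1]>170)&(h[...,2]>100)).astype(np.uint8)
  n,l,b,ce=cv2.connectedComponentsWithStats(m)
  e=proj(q,st(-44,20,60));c=[ce[i] for i in range(1,n) if b[i][4]>10 and np.linalg.norm(ce[i]-e)<15];print('exp',e,c);uv+=c[:1]
if len(uv)==2:
  P,g=tri(t,uv[0],s,uv[1])
  for p in(P,onz(t,uv[0],.19)):
    p=p-S;x=p[0]*np.cos(Y)+p[1]*np.sin(Y);y=-p[0]*np.sin(Y)+p[1]*np.cos(Y);print('ball',x,y,p[2],'keeper',np.arctan2(y-.02,.036-x),g)
E
python3 c.py 23
```

```text
exp [259.5008534  224.72576207] [array([259.20833333, 224.20833333])]
exp [284.02282083 175.4508002 ] [array([282.73913043, 175.52173913])]
ball -0.04188824093497537 0.019750620931539953 0.059782498308967286 keeper -0.003201744105707025 0.001233633588154007
ball -0.04250107360796823 0.019818094869785675 0.05999999999999994 keeper -0.0023172269660959644 0.001233633588154007
```

View pics/s23.png

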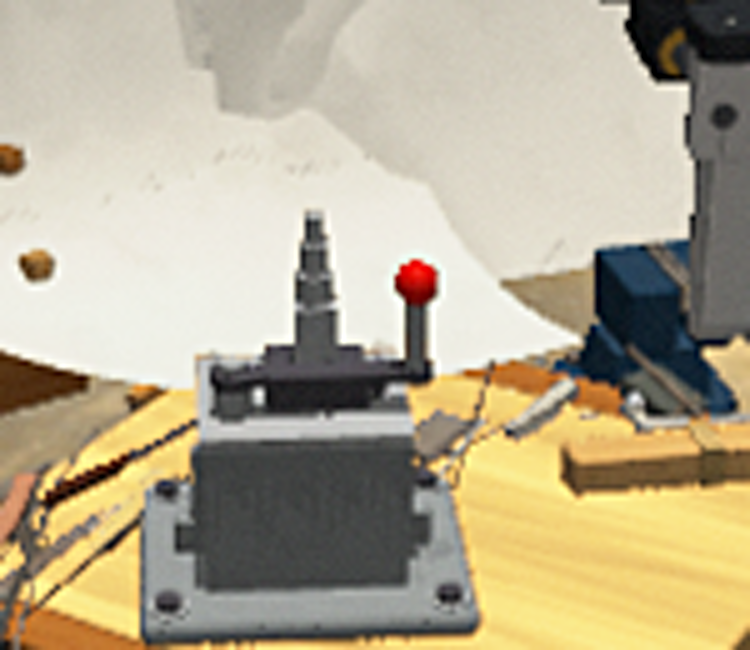

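View pics/t23.png

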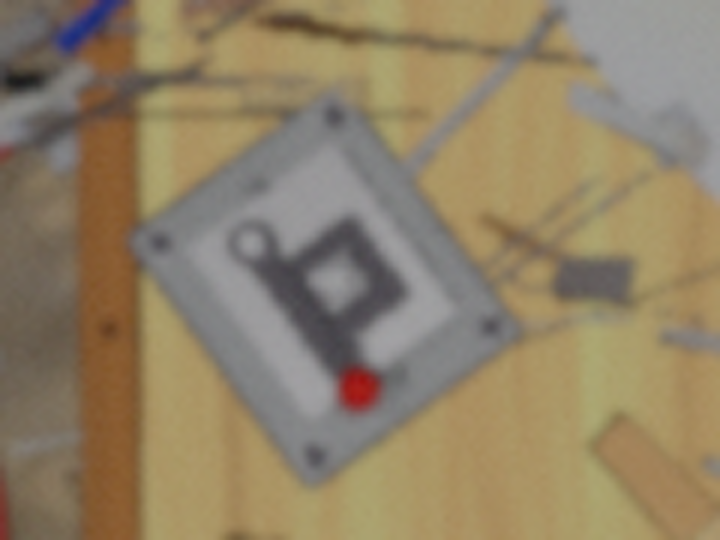

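```bash
python3 -c "
from h import *
print(robot.get_obs()['qvel'].round(3));print(robot.close_job())"
```

```text
[-0.026  0.036 -0.022  0.001 -0.003  0.001]
the job is handed in; nothing more can be done
None
```

The job is handed in, at about 25 s of the 67 s. The mandrel is seated in the socket with its stepped end up, and the keeper bar is shut over the flange against its stop pin.

**What I did:**
- Lifted the mandrel out by its taper-side shank and laid it on the free part of the board by tilting it about its stepped tip.
- Gripped it again by the step-side shank and turned it upright by pushing the taper tip against the side of the stand's column.
- Lowered it into the socket until the flange met the top, released it, and swung the keeper shut with the closed fingers.

**Last checks:**
- **Mandrel:** The side view shows it upright with the flange flat on the stand's top. As it seated, the vertical wrist force rose from about -2 to +5 N at 0.144 m tool height, against about 0.145 m expected.
- **Keeper:** From the two views the ball is at (-42, 20) mm in the stand's frame, against (-44, 20) mm when shut. That is an angle of about 0.00 rad. I also felt about 6 N against the stop.
- **Other tools:** I saw no contact with them and no unexpected wrist forces, but I did not measure each tool's position at the end.

**One thing disagreed:** after the second grip the mandrel sat about 6.5 mm off-centre in the pads. I measured this in the side view and allowed for it before lowering the mandrel into the socket. The final images show no sign of it.

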